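Load the bench shaker, post the job and switch on

TASK

Put every canister standing on the bench upright into a free pocket of the bench shaker, one to a pocket and fully home. Only when all are in, take the job hanger off its parking stand, hook it over the black-sleeved end of the job rail and slide it along the rail until it hangs centred at the white pointer; let go, and last throw the shaker's toggle switch all the way to the back. Leave the other things on the bench where they are.

Things in the scene. Friction and masses are not known exactly. Their poses are not given: they have to be found in the camera images.
- can1: closed polishing canister, plain steel cylinder 48 mm in diameter and 60 mm high, about 0.3 kg, all canisters alike; origin at the centre of its underside, z up its axis. If present it stands loose on the bench, on the left.
- can2: closed polishing canister, plain steel cylinder 48 mm in diameter and 60 mm high, about 0.3 kg, all canisters alike; origin at the centre of its underside, z up its axis. If present it stands loose on the bench, on the left.
- can3: closed polishing canister, plain steel cylinder 48 mm in diameter and 60 mm high, about 0.3 kg, all canisters alike; origin at the centre of its underside, z up its axis. If present it stands loose on the bench, on the left.
- can4: closed polishing canister, plain steel cylinder 48 mm in diameter and 60 mm high, about 0.3 kg, all canisters alike; origin at the centre of its underside, z up its axis. If present it stands loose on the bench, on the left.
- can5: closed polishing canister, plain steel cylinder 48 mm in diameter and 60 mm high, about 0.3 kg, all canisters alike; origin at the centre of its underside, z up its axis. If present it stands loose on the bench, on the left.
- can6: closed polishing canister, plain steel cylinder 48 mm in diameter and 60 mm high, about 0.3 kg, all canisters alike; origin at the centre of its underside, z up its axis. If present it is already sitting in a pocket of the shaker.
- can7: closed polishing canister, plain steel cylinder 48 mm in diameter and 60 mm high, about 0.3 kg, all canisters alike; origin at the centre of its underside, z up its axis. If present it is already sitting in a pocket of the shaker.
- pocket1 (a point): centre of the floor of a square pocket (54 mm wide, 25 mm deep, chamfered mouth) in the shaker's deck, front (robot side) row, right; the deck's top is 25 mm above this point; axes as the shaker's
- pocket2 (a point): centre of the floor of a square pocket (54 mm wide, 25 mm deep, chamfered mouth) in the shaker's deck, front (robot side) row, middle; the deck's top is 25 mm above this point; axes as the shaker's
- pocket3 (a point): centre of the floor of a square pocket (54 mm wide, 25 mm deep, chamfered mouth) in the shaker's deck, front (robot side) row, left; the deck's top is 25 mm above this point; axes as the shaker's
- pocket4 (a point): centre of the floor of a square pocket (54 mm wide, 25 mm deep, chamfered mouth) in the shaker's deck, back row, right; the deck's top is 25 mm above this point; axes as the shaker's
- pocket5 (a point): centre of the floor of a square pocket (54 mm wide, 25 mm deep, chamfered mouth) in the shaker's deck, back row, middle; the deck's top is 25 mm above this point; axes as the shaker's
- pocket6 (a point): centre of the floor of a square pocket (54 mm wide, 25 mm deep, chamfered mouth) in the shaker's deck, back row, left; the deck's top is 25 mm above this point; axes as the shaker's
- shaker: bench shaker, fixed: grey housing 240 (x) x 250 (y) x 45 mm high; on it an aluminium deck 170 x 248 mm, top 70 mm above the bench, with six pockets in 2 rows of 3, 78 mm apart. Origin on the bench under the deck's middle; +x away from the robot, +y along the rows to the left. The housing juts out to x = -150 mm, and carries the toggle switch (pivot at x = -110, y = 0, 67 mm up)
- switch (a joint): angle of the shaker's toggle switch: 0 when it leans fully to the robot side (off), 1.0 when it is over to the back, shaker +x (on); turns on an axis along the shaker's y, 67 mm above the bench, stays where it is left. The lever is 60 mm long from the pivot to the centre of its 26 mm black ball; it needs about 1 to 2 N at its tip
- rail: job rail, fixed: level steel bar 12 mm thick along the body's y, axis 160 mm above the bench, between end posts (166 mm high) centred at y = -141 and +141 mm, on a base 70 x 300 x 12 mm. Origin on the bench under the bar's middle; +y to the end nearer the shaker, +x away from the robot. A black sleeve, no thicker than the bar, covers y = +60 to +135 mm: the end for hooking on
- pointer: upright pointer post with a white arrow head, fixed to the rail's base 28 mm beyond (+x of) the bar, 140 mm high, below the bar; origin at its foot; axes as the rail's. It marks the place along the rail where the hanger belongs
- hanger: job hanger, 0.12 kg, an upside-down U: crown 35 (x) x 40 (y) x 6 mm; below it a 20 mm gap (x) for the bar (along y), between a brass leg 28 mm long (x 10 to 20) and a tag plate 75 mm long, 60 wide (x -15 to -10); on top a wooden grip block 20 (x) x 30 (y) mm, z 6 to 42. Origin: middle of the crown's underside, which rests on the bar; z up. Starts on a low stand: 12 mm bar 94 long, posts 116 high
- jar: bystander: amber glass jar with black lid, 60 mm in diameter, 75 mm high, among the canisters; origin under its centre
- mug: bystander: white mug, 80 mm in diameter, 90 mm high; origin under its centre
- bottle: bystander: clear bottle, 60 mm in diameter, 200 mm high; origin under its centre
- mallet: bystander: hammer lying along its own x, at the back; origin at its middle
- driver: bystander: screwdriver lying along its own x, in front of the robot; origin at its middle
- tape: bystander: roll of tape, 90 mm in diameter, 20 mm high, at the back; origin under its centre

How it is judged (in metres and radians):
On the way, in this order (a step that is already met when the one before it is completed fails the run):
1. every canister sits fully home in a pocket of its own ((horizontal distance between can1 and pocket1 below 0.007 m or horizontal distance between can1 and pocket2 below 0.007 m or horizontal distance between can1 and pocket3 below 0.007 m or horizontal distance between can1 and pocket4 below 0.007 m or horizontal distance between can1 and pocket5 below 0.007 m or horizontal distance between can1 and pocket6 below 0.007 m) and z of each of can1, can2, can3, can4, can5, can6, can7 in the frame of shaker below 0.05 m and angle between each of can1, can2, can3, can4, can5, can6, can7's own z axis and vertical below 0.12 rad and linear speed of each of can1, can2, can3, can4, can5, can6, can7 below 0.03 m/s and (horizontal distance between can2 and pocket1 below 0.007 m or horizontal distance between can2 and pocket2 below 0.007 m or horizontal distance between can2 and pocket3 below 0.007 m or horizontal distance between can2 and pocket4 below 0.007 m or horizontal distance between can2 and pocket5 below 0.007 m or horizontal distance between can2 and pocket6 below 0.007 m) and (horizontal distance between can3 and pocket1 below 0.007 m or horizontal distance between can3 and pocket2 below 0.007 m or horizontal distance between can3 and pocket3 below 0.007 m or horizontal distance between can3 and pocket4 below 0.007 m or horizontal distance between can3 and pocket5 below 0.007 m or horizontal distance between can3 and pocket6 below 0.007 m) and (horizontal distance between can4 and pocket1 below 0.007 m or horizontal distance between can4 and pocket2 below 0.007 m or horizontal distance between can4 and pocket3 below 0.007 m or horizontal distance between can4 and pocket4 below 0.007 m or horizontal distance between can4 and pocket5 below 0.007 m or horizontal distance between can4 and pocket6 below 0.007 m) and (horizontal distance between can5 and pocket1 below 0.007 m or horizontal distance between can5 and pocket2 below 0.007 m or horizontal distance between can5 and pocket3 below 0.007 m or horizontal distance between can5 and pocket4 below 0.007 m or horizontal distance between can5 and pocket5 below 0.007 m or horizontal distance between can5 and pocket6 below 0.007 m) and (horizontal distance between can6 and pocket1 below 0.007 m or horizontal distance between can6 and pocket2 below 0.007 m or horizontal distance between can6 and pocket3 below 0.007 m or horizontal distance between can6 and pocket4 below 0.007 m or horizontal distance between can6 and pocket5 below 0.007 m or horizontal distance between can6 and pocket6 below 0.007 m) and (horizontal distance between can7 and pocket1 below 0.007 m or horizontal distance between can7 and pocket2 below 0.007 m or horizontal distance between can7 and pocket3 below 0.007 m or horizontal distance between can7 and pocket4 below 0.007 m or horizontal distance between can7 and pocket5 below 0.007 m or horizontal distance between can7 and pocket6 below 0.007 m)), for 0.2 s.
2. the hanger straddles the rail at its black-sleeved end (x of hanger in the frame of rail between -0.012 and 0.012 m and z of hanger in the frame of rail between 0.158 and 0.174 m and angle between hanger's own z axis and vertical below 0.4 rad and y of hanger in the frame of rail above 0.055 m), for 0.1 s.
3. the hanger slides along, still on the rail, towards the pointer (x of hanger in the frame of rail between -0.012 and 0.012 m and z of hanger in the frame of rail between 0.158 and 0.174 m and angle between hanger's own z axis and vertical below 0.4 rad and y of hanger in the frame of pointer between 0.015 and 0.05 m).
4. the hanger is let go and hangs on the rail centred at the pointer (x of hanger in the frame of rail between -0.012 and 0.012 m and z of hanger in the frame of rail between 0.158 and 0.174 m and angle between hanger's own z axis and vertical below 0.4 rad and y of hanger in the frame of pointer between -0.01 and 0.01 m and contact force between the fingers and hanger below 0.1 N and linear speed of hanger below 0.02 m/s), for 0.2 s.
5. the toggle switch is thrown to the back (value of joint switch above 0.8 rad), for 0.1 s.
At the end, for the whole second after the job is handed in: every canister present is upright, at rest and fully home (within 5 mm of the floor, 7 mm of the centre) in a pocket of its own; the hanger hangs at rest on the rail, within 10 mm of the pointer along the rail; the switch is past 0.8 rad (all of step 1 and x of hanger in the frame of rail between -0.012 and 0.012 m and z of hanger in the frame of rail between 0.158 and 0.174 m and angle between hanger's own z axis and vertical below 0.4 rad and y of hanger in the frame of pointer between -0.01 and 0.01 m and linear speed of hanger below 0.02 m/s and value of joint switch above 0.8 rad); the robot touches nothing.
It fails at once if a bystander is moved more than 60 mm (distance of any of jar, mug, bottle, mallet, driver, tape from where it was at the start of the episode above 0.06 m).
Of can1, can2, can3, can4, can5 only 4 to 5 are there at a start; the rules pass over those that are not, and their reading is None.
Of can6, can7 only 1 to 1 are there at a start; the rules pass over those that are not, and their reading is None.
At some moment in a run one of can1, can2, can3, can4, can5 may be knocked a few centimetres aside while the robot is not near it.
It also fails if it takes over 192 s, if anything falls off the work surface, if the arm or the gripper's body presses on something with over 40 N, if the wrist force passes 120 N, or if a joint passes its speed limit or range.

ROBOT

A 6-joint arm with a two-finger parallel gripper is mounted at the origin on the work surface. World frame = base frame: x ahead of the robot, y to its left, z up, the work surface at z = 0. Lengths are in mm, angles in rad, forces in N, time in s.
With the tool pointing down it reaches from about 350 to 875 mm from the base axis. Payload 4.2 kg.
Tool frame: the origin (TCP) lies midway between the tips of the shut fingers; the grasp point (between the pads) lies 19 mm behind it; x points along the fingers, y is the direction in which the jaws open and shut, and the axes are right-handed (so a half turn about x gives the same grasp; the last joint's range is limited). The gripper opens to 85 mm and grips with 20 to 120 N. Pads are 22 mm wide; open, the fingers measure 114 mm over their backs; the gripper's body (76 mm by 85 mm) begins 54 mm behind the grasp point. The pads swing forward as they close: fully open they stand 13 mm farther back than shut.
Start: joints at [1.485, 0.385, 0.008, 0, -1.194, -0.259], TCP at [211.222, 588.204, 201.812] pointing down, gripper open.
Joint ranges: [-3.14, 3.14], [-1.21, 2.06], [-1.07, 1.41], [-3.16, 2.05], [-2.99, -0.16], [-3.1, 3.1]. Speed limits (rad/s): [2.79, 2.79, 3.14, 3.14, 3.14, 3.14].

INTERFACE

Orientations are given as a unit quaternion [x, y, z, w].
In Python, from bench import readout, imaging, arm gives the robot as it stands.
- The arm moves only by the tool arm_command, never from a script. Its argument "increments" is a list of rows, each a list of 3 entries, a list of its own where there are three numbers: the turn, a rotation vector about the world's x, y, z in degrees, then the shift along the world's x, y, z in mm, then the closure, from 0 (fully open) to 1 (shut). In form: [[[ax, ay, az], [tx, ty, tz], fingers], ...]. A call has exactly 5 rows; each row is the pose to reach, as a shift and turn from the pose measured when the call began; what a row does not reach only later rows make up. A row lasts 1/10 s, in which the tool goes at most 50 mm and 8.59 degrees, less where a joint would pass 70% of its speed; a pose out of reach is approached as far as the arm can. A call with a gripper value outside its range is refused whole. The fingers move at their own pace and stop on an object; the grip force is fixed at half the most. Time passes only in rows, so rows that repeat a pose let the fingers close, or fill a call up. It gives the time, the measured TCP pose, the force and the opening at its end, in the units of the state.
- readout.read_state(): the state, without advancing time (a new reading comes with each control period).
- imaging.get_image(name): name is "scene" or "top"; returns (picture, depth): 420x560x3 uint8, blue, green, red; 420x560 float32, mm along the optical axis (not along the pixel's ray), 0 where there is no reading.
- imaging.camera_info(name): a dict with "vfov" (degrees; the focal length in pixels is half the picture's height over the tangent of half this angle, whatever the lens; pixels are square), "cx", "cy" (the principal point, pixels), "eye" and "rotation" of the camera in the world. Camera axes: x right, y down, z forward; pixel columns grow to the right and rows downward; lengths in mm; the calibration is good to about 2 mm. A picture is of the moment at which its call begins. camera_info takes no time and is no camera call.
- arm.job_done(): hands the job in, once; it reports no verdict.
The state is a dict: "clock": time; "joints": joint angles; "joint_vel": joint speeds; "joint_efforts": joint torques, N m; "position": TCP position; "ee_rot": TCP orientation; "contact_force": force on the tool from outside, world axes, zero at the start; "wrist_torque": the same for the moment, N m; "gripper_width": finger opening in mm.
Only numpy, scipy, OpenCV 4.12 (cv2) and the standard library are available. Lean on these libraries where they do the work, as an engineer would, in place of code of your own. Each camera call takes 0.05 s, during which the arm holds its last target. There are 200 camera calls.

## Working session

There is one attempt and no reset: what is moved stays moved. The work goes in short steps, Python scripts to look and compute and a tool call to move; the robot and the scene stay as the last step left them, time stands still between calls to the robot, and variables do not carry over. Pictures are saved under pics/ and viewed, about 12 in all and at most 16, crops included, and the job is handed in when it is done.

Besides the shell and the picture viewer there is one more tool, called after ">>>" in YAML: its name, and indented under it one key for each argument. arm_command: Moves the arm, as the interface text tells. Its arguments: {"type":"object","properties":{"increments":{"type":"array","items":{"type":"array"}}},"required":["increments"]}

```bash
ls; mkdir -p pics
cat > h.py <<'E'
import numpy as np, cv2
from bench import readout, imaging, arm
def K(n):
    i=imaging.camera_info(n); f=210/np.tan(np.radians(i["vfov"])/2)
    return f,i["cx"],i["cy"],np.array(i["eye"],float),np.array(i["rotation"],float)
def cloud(n,d):
    f,cx,cy,e,R=K(n); v,u=np.mgrid[:420,:560]
    p=np.stack([(u-cx)/f*d,(v-cy)/f*d,d],-1)
    return p@R.T+e
def ray(n,u,v,z):
    f,cx,cy,e,R=K(n); r=R@np.array([(u-cx)/f,(v-cy)/f,1]); return e+r*(z-e[2])/r[2]
def proj(n,P):
    f,cx,cy,e,R=K(n); q=R.T@(np.array(P,float)-e); return f*q[0]/q[2]+cx,f*q[1]/q[2]+cy
E
python3 - <<'E'
from h import *
print(readout.read_state())
for n in("scene","top"):
    print(n,imaging.camera_info(n)); p,d=imaging.get_image(n); np.savez(f"{n}0.npz",p=p,d=d)
    cv2.imwrite(f"pics/{n}0.png",p)
E
```

```text
pics
{'clock': 0.0, 'joints': array([ 1.48460590e+00,  3.85554534e-01,  6.65132867e-03, -4.94451382e-04,
       -1.19400360e+00, -2.58612386e-01]), 'joint_vel': array([-0.00067436, -0.00078269, -0.00127708, -0.00084044,  0.00046573,
       -0.00055551]), 'joint_efforts': array([ 7.00911660e-04, -3.92284012e+01,  1.88402045e+01,  4.18611377e+00,
       -4.59689458e-03, -1.13469063e-06]), 'position': array([211.01758167, 587.62211827, 200.73352865]), 'ee_rot': array([-0.69651528,  0.12212406,  0.69671054,  0.12060929]), 'contact_force': array([ 0.09176241, -0.90557343, -0.92964436]), 'wrist_torque': array([0.0120239 , 0.03861651, 0.01343541]), 'gripper_width': 85.07305171510924}
scene {'vfov': 49.2148706096679, 'cx': 279.203465356711, 'cy': 210.2336919330638, 'eye': array([1094.92352694,  714.38074212, 1089.12126337]), 'rotation': array([ 0.31367628,  0.88621538, -0.32112821, -0.11448216])}
top {'vfov': 54.07975213732571, 'cx': 281.4422009094182, 'cy': 210.4037614588335, 'eye': array([ 346.17761353,   86.04864362, 1248.61632637]), 'rotation': array([ 0.71005292, -0.69718016,  0.07095727, -0.06877319])}
```

```bash
sed -i 's/np.array(i\["rotation"\],float)/Rot.from_quat(i["rotation"]).as_matrix()/; 1a from scipy.spatial.transform import Rotation as Rot' h.py
python3 - <<'E'
from h import *
for n in("scene","top"):
    z=np.load(n+"0.npz"); c=cloud(n,z["d"]); ok=z["d"]>0
    print(n,ok.mean(),np.percentile(c[ok],[1,50,99],axis=0).round())
s=readout.read_state(); print(Rot.from_quat(s["ee_rot"]).as_matrix().round(3))
E
```

```text
scene 0.9959778911564626 [[-1.925e+03 -2.183e+03 -7.620e+02]
 [ 5.220e+02 -1.160e+02 -2.000e+00]
 [ 1.461e+03  8.390e+02  4.020e+02]]
top 0.9959651360544217 [[ 1.400e+01 -1.305e+03 -7.600e+02]
 [ 6.070e+02  9.100e+01 -1.000e+00]
 [ 1.895e+03  1.501e+03  3.270e+02]]
[[-0.001 -0.338 -0.941]
 [-0.002 -0.941  0.338]
 [-1.     0.002 -0.   ]]
```

View pics/scene0.png

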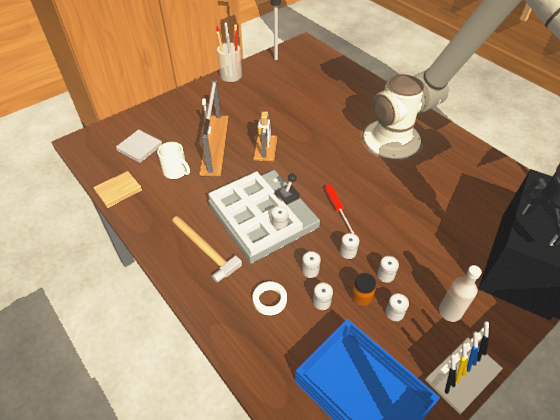

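View pics/top0.png

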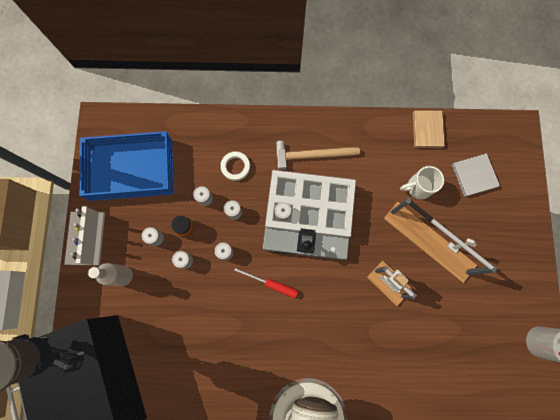

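The pictures show five loose canisters (top view px (202,194), (232,209), (151,236), (182,260), (223,251)) with the jar among them at (181,225). One canister sits in the front-left pocket at (283,212). The switch is at (307,238), the hanger stand at (393,283), and the rail runs from (395,208) to (495,268).

```bash
cat >> h.py <<'E'
def blobs(c,ok,m,amin=30):
    n,l,s,_=cv2.connectedComponentsWithStats((m&ok).astype(np.uint8))
    return [(s[i,4],c[l==i]) for i in range(1,n) if s[i,4]>=amin],l
def snap():
    o={}
    for n in("scene","top"):
        p,d=imaging.get_image(n); o[n]=(p,d,cloud(n,d),d>0)
    return o
def cans(o,zlo=52,zhi=68):
    for n in o:
        p,d,c,ok=o[n]
        m=(c[...,2]>zlo)&(c[...,2]<zhi)&(c[...,1]>130)&(c[...,1]<560)&(c[...,0]>300)&(c[...,0]<750)
        for a,q in blobs(c,ok,m,60)[0]:
            (x,y),(w,h),t=cv2.minAreaRect(q[:,:2].astype(np.float32)); (ex,ey),r=cv2.minEnclosingCircle(q[:,:2].astype(np.float32))
            print(n,a,"box",round(x,1),round(y,1),"size",round(w),round(h),"circ",round(ex,1),round(ey,1),round(r,1),"z",np.median(q[:,2]).round(1))
E
python3 - <<'E'
from h import *
o={}
for n in("scene","top"):
    z=np.load(n+"0.npz"); d=z["d"]; o[n]=(z["p"],d,cloud(n,d),d>0)
cans(o)
for n in o:
    p,d,c,ok=o[n]; x,y,z=c[...,0],c[...,1],c[...,2]
    print("table",np.median(z[ok&(abs(z)<10)]))
    m=(z>66)&(z<74)&(x>400)&(x<750)&(y>-80)&(y<180)
    for a,q in blobs(c,ok,m,200)[0]:
        print(n,"deck",a,cv2.minAreaRect(q[:,:2].astype(np.float32)),np.median(q[:,2]))
    m=(z>140)&(z<185)&(x>300)&(x<700)&(y<-60)&(y>-450)
    for a,q in blobs(c,ok,m,15)[0]:
        print(n,"high",a,cv2.minAreaRect(q[:,:2].astype(np.float32)),np.percentile(q[:,2],[5,50,95]))
# crops
a=cv2.resize(o["top"][0][185:315,360:510],None,fx=5,fy=5,interpolation=cv2.INTER_CUBIC)[:600]
cv2.imwrite("pics/c1.png",a)
a=cv2.resize(o["scene"][0][70:190,180:300],None,fx=5,fy=5,interpolation=cv2.INTER_CUBIC)
cv2.imwrite("pics/c2.png",a)
E
```

```text
scene 204 box 467.4 256.0 size 45 46 circ 467.1 255.6 24.6 z 58.8
scene 223 box 592.2 233.5 size 45 48 circ 591.1 234.6 25.4 z 59.1
scene 232 box 439.1 375.8 size 49 46 circ 439.0 375.3 25.3 z 58.8
scene 265 box 634.1 325.9 size 48 46 circ 633.2 325.9 24.8 z 59.0
scene 270 box 507.0 468.5 size 48 45 circ 506.9 468.8 25.0 z 58.9
scene 277 box 663.3 471.7 size 79 167 circ 691.3 497.7 83.3 z 62.1
top 120 box 642.1 481.1 size 53 152 circ 664.6 493.4 76.1 z 61.8
top 200 box 629.2 323.3 size 46 45 circ 629.7 324.8 24.8 z 59.5
top 203 box 588.4 231.0 size 47 45 circ 588.9 231.3 23.9 z 59.4
top 219 box 503.2 466.2 size 45 47 circ 504.3 467.3 24.4 z 59.5
top 212 box 463.4 251.8 size 43 46 circ 464.1 252.4 23.8 z 59.9
top 221 box 436.6 373.1 size 47 45 circ 437.0 373.3 24.0 z 59.5
table -0.6800706222352346
scene deck 1890 ((582.4583129882812, 22.713233947753906), (216.01158142089844, 230.72837829589844), 84.22499084472656) 69.20517549159217
scene high 233 ((522.2979736328125, -350.1951904296875), (260.519287109375, 17.914459228515625), 50.9612922668457) [147.48443691 163.75786957 168.24950183]
scene high 65 ((390.1679992675781, -231.1583251953125), (37.21514892578125, 19.641626358032227), 51.77474594116211) [141.46593537 155.25530478 158.55001657]
table -0.25469821726915143
top deck 2253 ((580.373291015625, 20.63532257080078), (212.08901977539062, 229.9891815185547), 84.13599395751953) 69.49476118246503
top high 480 ((519.088623046875, -352.4075622558594), (259.75732421875, 16.396041870117188), 51.07849884033203) [159.20914553 164.34400963 168.15741241]
top high 32 ((490.1263427734375, -431.4045715332031), (24.166841506958008, 9.283975601196289), 49.33171844482422) [140.62830634 144.82861038 151.00727923]
top high 104 ((386.30938720703125, -233.36582946777344), (29.698867797851562, 19.645305633544922), 45.89568328857422) [144.1637199  156.42030321 160.73093057]
```

View pics/c1.png

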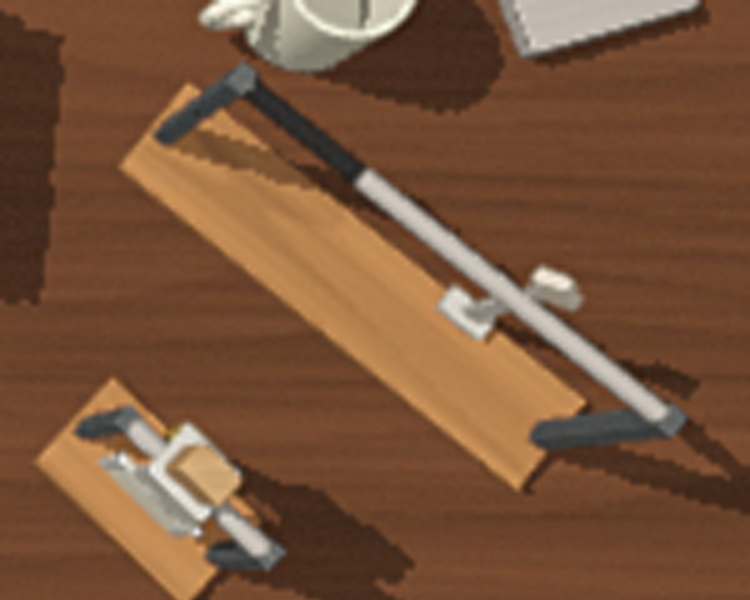

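View pics/c2.png

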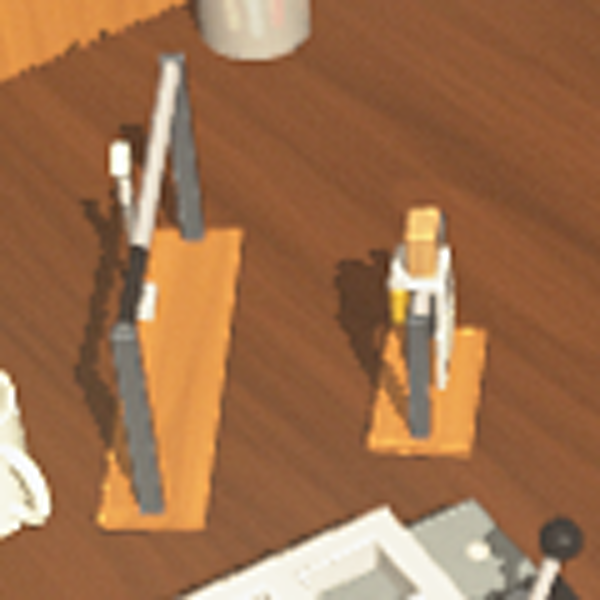

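Run:
```python
from h import *
o={}
for n in("scene","top"):
    z=np.load(n+"0.npz"); d=z["d"]; o[n]=(z["p"],d,cloud(n,d),d>0)
for n in o:
    p,d,c,ok=o[n]; x,y,z=c[...,0],c[...,1],c[...,2]
    m=ok&(z>66)&(z<74)&(x>470)&(x<750)&(y>-130)&(y<180)
    cs,h=cv2.findContours(m.astype(np.uint8),cv2.RETR_CCOMP,cv2.CHAIN_APPROX_NONE)
    H=[]
    for k,hh in zip(cs,h[0]):
        if len(k)<25: continue
        P=np.array([ray(n,a,b,69.5) for a,b in k[:,0,:]])[:,:2].astype(np.float32)
        r=cv2.minAreaRect(P); M=cv2.moments(P.reshape(-1,1,2)); 
        print(n,"hole" if hh[3]>=0 else "outer",np.round(r[0],1),np.round(r[1],1),round(r[2],1),(round(M["m10"]/M["m00"],1),round(M["m01"]/M["m00"],1)))
    # rail bar: z 150..172 pts, fit line
    m=ok&(z>155)&(z<172)&(x>400)&(x<650)&(y<-200)&(y>-470)
    q=max(blobs(c,ok,m,50)[0],key=lambda t:t[0])[1]
    v=cv2.fitLine(q[:,:2].astype(np.float32),cv2.DIST_HUBER,0,.01,.01).ravel(); t=(q[:,:2]-v[2:])@v[:2]
    print(n,"rail ang",np.degrees(np.arctan2(v[1],v[0])),"ends",v[2:]+v[:2]*t.min(),v[2:]+v[:2]*t.max(),"mid",v[2:]+v[:2]*(t.min()+t.max())/2,np.ptp(t))
    for lo,hi in((128,170),(112,127)):
      m=ok&(z>lo)&(z<hi)&(x>330)&(x<450)&(y<-170)&(y>-290)
      for a,q in blobs(c,ok,m,15)[0]: print(n,"hanger",lo,a,cv2.minAreaRect(q[:,:2].astype(np.float32)),np.percentile(q[:,2],[5,50,95]))
    # white pts around pointer
    g=p.min(-1)>140
    m=g&(z>100)&(z<150)&(x>440)&(x<600)&(y<-280)&(y>-460)
    for a,q in blobs(c,ok,m,5)[0]: print(n,"ptr",a,q.mean(0),np.ptp(q,axis=0))
    m=(p.max(-1)<70)&(z>75)&(x>420)&(x<600)&(y>-60)&(y<100)
    for a,q in blobs(c,ok,m,15)[0]: print(n,"ball",a,q.mean(0),q.max(0))
    m=(z>70)&(z<80)&(x>480)&(x<600)&(y>350)&(y<450)
    for a,q in blobs(c,ok,m,15)[0]: print(n,"jar",a,q.mean(0))
```

```text
scene outer [582.7   6.5] [251.9 227.4] 84.1 (606.6, 3.4)
scene hole [657.8  76.9] [62.7 61.2] 84.1 (657.9, 76.3)
scene hole [649.4  -0.8] [65.7 60.6] 86.8 (649.4, -0.2)
scene hole [569.3  46.1] [136.5  72.8] 83.3 (572.3, 46.9)
scene hole [640.6 -78.4] [61.1 60.7] 86.5 (641.4, -78.5)
scene hole [563.3 -69.4] [62.7 61.4] 86.3 (563.3, -69.5)
scene rail ang 49.963276 ends [ 417.02953692 -471.41470837] [ 604.090031   -248.77464386] mid [ 510.55978396 -360.09467612] 290.79240176321144
scene hanger 128 83 ((390.0002136230469, -231.023193359375), (37.160125732421875, 19.760360717773438), 49.225887298583984) [130.81701575 152.50949383 158.30825288]
scene hanger 112 87 ((401.8085632324219, -221.23153686523438), (70.34737396240234, 35.258628845214844), 46.37501525878906) [112.93050691 118.8329626  123.75585351]
scene ptr 29 [ 494.21729893 -425.46112007  133.65514347] [15.81679153 18.73525687 47.60497853]
scene jar 297 [539.44559783 380.11384691  74.08101594]
top outer [580.6   2.5] [247.9 225.5] 84.1 (605.0, -0.1)
top hole [561.  -74.2] [61.7 61.6] 84.6 (560.9, -73.7)
top hole [569.9   4.9] [6
[... 251 characters left out ...]
il ang 50.216145 ends [ 416.60803547 -472.92236342] [ 600.91956607 -251.57796047] mid [ 508.76380077 -362.25016194] 288.0348708429667
top hanger 128 119 ((386.30938720703125, -233.36582946777344), (29.698867797851562, 19.645305633544922), 45.89568328857422) [134.62597345 155.7599483  160.69432779]
top hanger 112 200 ((382.40570068359375, -240.801025390625), (113.23338317871094, 35.36280822753906), 44.02136993408203) [112.71856288 117.07686579 124.208944  ]
top ptr 17 [ 494.66458468 -425.80715641  143.01192269] [ 9.47398384 12.85557815 11.25212302]
top ball 70 [476.42326455  13.46282533 128.91712958] [495.30359629  24.35787928 138.55297278]
top jar 251 [535.58540121 376.89861015  74.51299068]
```

Run:
```python
from h import *
for n in("scene","top"):
    z=np.load(n+"0.npz"); d=z["d"]; c=cloud(n,d); x,y,zz=c[...,0],c[...,1],c[...,2]
    for lo,hi in((60,120),(150,215)):
        m=(zz>lo)&(zz<hi)&(x>280)&(x<560)&(y>500)&(y<700)
        for a,q in blobs(c,d>0,m,15)[0]: print(n,lo,a,q.min(0).round(),q.max(0).round())
```

```text
scene 60 367 [387. 530.  60.] [424. 587. 120.]
scene 60 516 [426. 646.  60.] [560. 676. 120.]
scene 60 24 [554. 661.  61.] [560. 676. 110.]
scene 150 246 [376. 544. 150.] [406. 571. 203.]
top 60 574 [419. 641.  60.] [560. 669. 119.]
top 60 177 [359. 525.  60.] [418. 551. 120.]
top 150 165 [375. 541. 150.] [403. 567. 204.]
```

>>> arm_command:
  increments:
    - [[0, 0, 7], [0, -50, 0], 0.15]
    - [[0, 0, 13.8], [10, -100, 0], 0.15]
    - [[0, 0, 13.8], [20, -150, 0], 0.15]
    - [[0, 0, 13.8], [50, -190, 0], 0.15]
    - [[0, 0, 13.8], [80, -210, 0], 0.15]

```text
clock: 0.6
position: [290.7, 374.4, 201.0]
ee_rot: [-0.706, 0.037, 0.706, 0.036]
contact_force: [0.4, 2.2, -0.3]
gripper_width: 72.2
```

>>> arm_command:
  increments:
    - [[0, 0, 0], [50, 0, 0], 0.15]
    - [[0, 0, 0], [100, 0, 0], 0.15]
    - [[0, 0, 0], [147, 0, -40], 0.15]
    - [[0, 0, 0], [147, 0, -80], 0.15]
    - [[0, 0, 0], [147, 0, -90], 0.15]

```text
clock: 1.1
position: [436.3, 370.5, 104.8]
ee_rot: [-0.703, 0.042, 0.709, 0.034]
contact_force: [-0.3, -0.4, -0.5]
gripper_width: 72.5
```

```bash
cat > look.py <<'E'
from h import *
s=readout.read_state(); R=Rot.from_quat(s["ee_rot"]).as_matrix()
print(s["clock"],s["position"].round(1),"jaw ang",np.degrees(np.arctan2(-R[1,1],-R[0,1])).round(1),"tilt",R[:,0].round(3),"F",s["contact_force"].round(1),"w",s["gripper_width"].round(1))
o=snap(); cans(o)
np.savez("last.npz",**{n:o[n][1] for n in o}); [cv2.imwrite(f"pics/last_{n}.png",o[n][0]) for n in o]
E
python3 look.py
```

```text
Traceback (most recent call last):
  File "look.py", line 3, in <module>
    print(s["clock"],s["position"].round(1),"jaw ang",np.degrees(np.arctan2(-R[1,1],-R[0,1])).round(1),"tilt",R[:,0].round(3),"F",s["contact_force"].round(1),"w",s["gripper_width"].round(1))
                                                                                                                                                                  ^^^^^^^^^^^^^^^^^^^^^^^^
AttributeError: 'float' object has no attribute 'round'
```

```bash
sed -i 's/s\["gripper_width"\].round(1)/round(s["gripper_width"],1)/' look.py; python3 look.py
```

```text
1.1 [436.3 370.5 104.8] jaw ang 83.9 tilt [-0.009 -0.011 -1.   ] F [-0.3 -0.4 -0.5] w 72.5
scene 202 box 467.3 256.4 size 46 47 circ 468.4 253.7 26.7 z 58.9
scene 223 box 592.8 233.9 size 45 47 circ 592.6 233.7 24.3 z 59.1
scene 233 box 439.2 376.3 size 47 47 circ 439.8 374.4 26.0 z 59.2
scene 259 box 633.1 326.2 size 47 48 circ 634.8 325.1 25.6 z 59.3
scene 275 box 507.4 468.8 size 48 46 circ 507.5 468.0 24.8 z 58.9
scene 254 box 666.4 472.1 size 76 170 circ 692.8 496.8 84.9 z 61.9
top 142 box 658.0 467.0 size 83 174 circ 687.9 495.1 87.0 z 61.7
top 199 box 629.6 323.3 size 45 45 circ 630.1 323.5 23.8 z 59.2
top 205 box 589.5 230.8 size 47 46 circ 589.2 231.3 24.1 z 59.4
top 212 box 463.6 251.7 size 46 44 circ 463.9 252.1 23.6 z 59.5
```

>>> arm_command:
  increments:
    - [[0.6, -0.5, 0], [1.5, 4, -35], 0.15]
    - [[0.6, -0.5, 0], [1.5, 4, -65], 0.15]
    - [[0.6, -0.5, 0], [1.5, 4, -79], 0.15]
    - [[0.6, -0.5, 0], [1.5, 4, -79], 0.6]
    - [[0.6, -0.5, 0], [1.5, 4, -79], 0.8]

```text
clock: 1.7
position: [438.7, 378.7, 32.5]
ee_rot: [0.709, -0.033, -0.704, -0.038]
contact_force: [0.6, 0.3, 0.6]
gripper_width: 44.7
```

>>> arm_command:
  increments:
    - [[0, 0, 0], [0, 0, 0], 0.8]
    - [[0, 0, 0], [0, 0, 0], 0.8]
    - [[0, 0, 0], [0, 0, 30], 0.8]
    - [[0, 0, 0], [0, 0, 70], 0.8]
    - [[0, 0, 0], [0, 0, 120], 0.8]

```text
clock: 2.2
position: [438.0, 377.8, 153.3]
ee_rot: [0.708, -0.034, -0.704, -0.037]
contact_force: [0.8, 1.0, -0.5]
gripper_width: 17.1
```

```bash
python3 look.py; python3 -c "
import cv2,numpy as np
a=cv2.imread('pics/last_scene.png')[180:360,250:460];b=cv2.imread('pics/last_top.png')[160:340,100:310]
cv2.imwrite('pics/m1.png',cv2.resize(np.hstack([a,b]),None,fx=1.9,fy=1.9,interpolation=cv2.INTER_CUBIC))"
```

```text
2.2 [438.  377.8 153.3] jaw ang 84.2 tilt [ 0.006  0.004 -1.   ] F [ 0.8  1.  -0.5] w 17.1
scene 205 box 466.8 255.7 size 47 46 circ 466.3 254.8 24.5 z 59.0
scene 223 box 592.3 234.2 size 48 46 circ 592.1 234.2 24.9 z 59.0
scene 230 box 439.5 376.0 size 48 48 circ 437.1 377.7 27.2 z 59.0
scene 260 box 632.7 325.1 size 49 45 circ 632.4 326.0 25.0 z 59.0
scene 277 box 507.9 469.2 size 46 46 circ 507.5 466.6 26.2 z 59.0
scene 249 box 664.3 474.0 size 74 165 circ 691.5 498.9 82.5 z 61.7
top 83 box 678.7 429.9 size 36 94 circ 683.1 444.9 46.9 z 64.3
top 199 box 629.7 322.9 size 45 45 circ 630.3 323.3 23.8 z 59.1
top 63 box 635.8 512.1 size 6 95 circ 634.6 512.0 47.3 z 63.9
top 205 box 588.7 231.4 size 46 46 circ 589.7 231.3 24.4 z 59.3
top 211 box 463.4 252.7 size 44 44 circ 463.3 252.6 23.7 z 59.4
top 163 box 433.0 370.2 size 37 47 circ 436.2 372.8 23.8 z 59.4
```

View pics/m1.png

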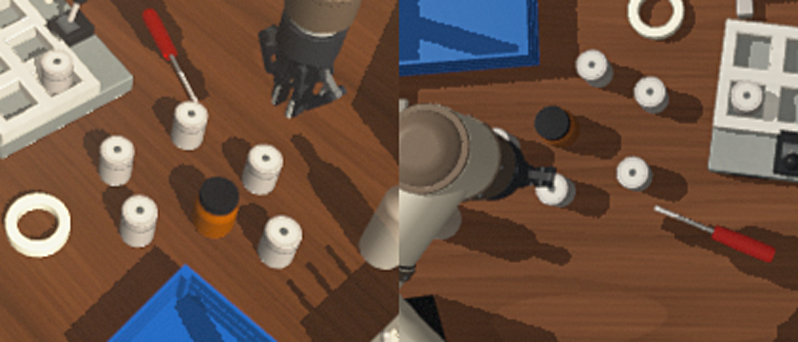

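Run:
```python
from h import *
z=np.load("last.npz"); s=readout.read_state(); print(s["position"])
for n in("scene","top"):
    print(n,np.round(proj(n,s["position"])),np.round(proj(n,[438,374,60])))
    d=z[n]; c=cloud(n,d); x,y,zz=c[...,0],c[...,1],c[...,2]
    m=(zz>110)&(x>330)&(x<560)&(y>280)&(y<480)&(d>0); q=c[m]
    for lo in range(110,260,15):
        r=q[(q[:,2]>=lo)&(q[:,2]<lo+15)]
        if len(r): print(n,lo,len(r),r.min(0).round(),r.max(0).round())
```

```text
[442.38375866 382.6172124  161.70744174]
scene [399. 243.] [390. 262.]
scene 170 4 [433. 370. 182.] [449. 394. 184.]
scene 185 59 [426. 355. 186.] [453. 402. 200.]
scene 200 68 [427. 357. 200.] [452. 403. 215.]
scene 215 70 [426. 345. 215.] [454. 413. 230.]
scene 230 154 [427. 334. 230.] [456. 424. 245.]
scene 245 135 [427. 321. 245.] [459. 431. 260.]
top [168. 254.] [180. 259.]
top 200 3 [430. 364. 201.] [433. 368. 206.]
top 230 5 [425. 344. 241.] [429. 359. 245.]
top 245 18 [423. 335. 248.] [448. 361. 260.]
```

Run:
```python
from h import *
for k in range(6):
    s=readout.read_state(); print(s["clock"],s["position"].round(1),Rot.from_quat(s["ee_rot"]).as_matrix()[:,0].round(3),s["joints"].round(4),s["joint_vel"].round(3),round(s["gripper_width"],1))
    p,d=imaging.get_image("scene")
    c=cloud("scene",d);x,y,zz=c[...,0],c[...,1],c[...,2]
    m=(zz>80)&(x>330)&(x<560)&(y>280)&(y<480)&(d>0);q=c[m]; r=q[np.argsort(q[:,2])[:8]]; print("   tip",r.mean(0).round(1),r[:,2].min().round())
```

```text
2.3 [442.4 382.6 161.7] [ 0.02   0.019 -1.   ] [ 0.9932  0.3336 -0.178   0.0068 -1.0323  0.4747] [ 0.001  0.061 -0.105 -0.058  0.06  -0.   ] 16.9
   tip [445.1 382.3 192.5] 190.0
2.35 [440.5 381.  157.9] [ 0.014  0.015 -1.   ] [ 0.9932  0.3365 -0.1829  0.0043 -1.0309  0.4746] [-0.     0.054 -0.086 -0.036  0.01  -0.001] 17.1
   tip [459.8 384.6 174.5] 80.0
2.4 [439.2 379.6 155.1] [ 0.01   0.011 -1.   ] [ 0.9932  0.339  -0.1865  0.0031 -1.0306  0.4746] [ 0.001  0.043 -0.056 -0.012  0.001 -0.001] 17.4
   tip [440.3 376.9 186.9] 185.0
2.45 [438.5 378.6 153.2] [ 0.008  0.008 -1.   ] [ 0.9931  0.3408 -0.1886  0.0028 -1.0305  0.4746] [ 0.     0.031 -0.03  -0.001  0.002 -0.001] 17.0
   tip [442.3 374.9 184. ] 179.0
2.5 [438.2 378.2 152.1] [ 0.007  0.006 -1.   ] [ 0.9932  0.3421 -0.1897  0.0028 -1.0305  0.4746] [ 0.001  0.019 -0.013  0.003  0.001 -0.001] 17.2
   tip [440.  374.9 182.5] 181.0
2.55 [438.1 378.  151.5] [ 0.006  0.005 -1.   ] [ 0.9931  0.3429 -0.19    0.003  -1.0305  0.4746] [ 0.001  0.015 -0.004  0.004 -0.    -0.001] 17.2
   tip [440.8 375.1 181.3] 180.0
```

Run:
```python
from h import *
s=readout.read_state(); P=s["position"]; R=Rot.from_quat(s["ee_rot"]).as_matrix()
p,d=imaging.get_image("scene")
S=8; x0,y0=365,190; a=cv2.resize(p[y0:y0+75,x0:x0+75],None,fx=S,fy=S,interpolation=cv2.INTER_NEAREST)
for q,col in((P,(0,0,255)),(P-19*R[:,0],(0,255,0)),(P-[0,0,-30],(255,0,0))):
    u,v=proj("scene",q); cv2.circle(a,(int((u-x0+.5)*S),int((v-y0+.5)*S)),5,col,-1)
cv2.imwrite("pics/m2.png",a); print(P)
```

```text
[438.16133286 377.97298639 151.21737886]
```

View pics/m2.png

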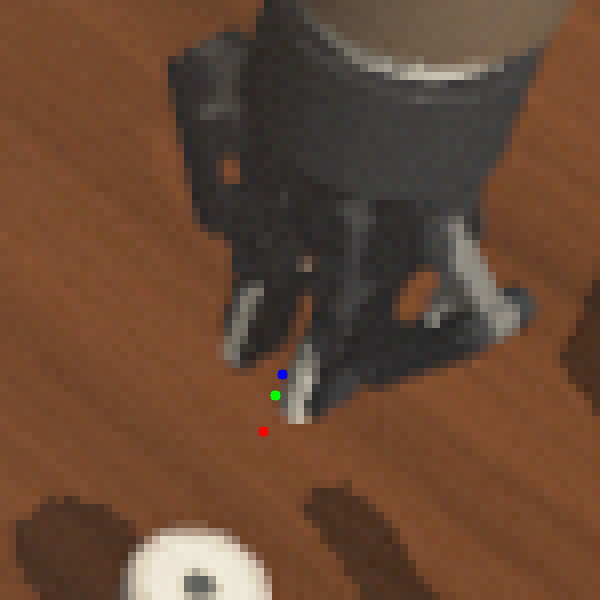

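>>> arm_command:
  increments:
    - [[0.3, 0.3, 0], [0, -3.5, 0], 0.15]
    - [[0.3, 0.3, 0], [0, -3.5, -20], 0.15]
    - [[0.3, 0.3, 0], [0, -3.5, -65], 0.15]
    - [[0.3, 0.3, 0], [0, -3.5, -105], 0.15]
    - [[0.3, 0.3, 0], [0, -3.5, -110], 0.15]

```text
clock: 3.15
position: [435.4, 370.7, 35.7]
ee_rot: [-0.704, 0.036, 0.709, 0.036]
contact_force: [-0.7, -0.8, 0.3]
gripper_width: 72.6
```

```bash
python3 look.py|head -1; python3 -c "
from h import *
s=readout.read_state();print(s['position'])"
```

```text
3.15 [435.4 370.7  35.7] jaw ang 84.1 tilt [-0.007  0.    -1.   ] F [-0.7 -0.8  0.3] w 72.6
[438.19297797 373.8995579   40.31214271]
```

>>> arm_command:
  increments:
    - [[0, 0, 0], [0, 0, -15], 0.15]
    - [[0, 0, 0], [0, 0, -28], 0.15]
    - [[0, 0, 0], [0, 0, -28], 0.15]
    - [[0, 0, 0], [0, 0, -28], 0.15]
    - [[0, 0, 0], [0, 0, -28], 0.8]

```text
clock: 3.75
position: [438.8, 374.6, 13.4]
ee_rot: [0.706, -0.033, -0.706, -0.039]
contact_force: [0.3, 0.4, 0.1]
gripper_width: 59.7
```

>>> arm_command:
  increments:
    - [[0, 0, 0], [0, 0, 0], 0.8]
    - [[0, 0, 0], [0, 0, 0], 0.8]
    - [[0, 0, 0], [0, 0, 0], 0.8]
    - [[0, 0, 0], [0, 0, 0], 0.8]
    - [[0, 0, 0], [0, 0, 0], 0.8]

```text
clock: 4.25
position: [439.3, 375.1, 14.5]
ee_rot: [0.707, -0.032, -0.706, -0.039]
contact_force: [0.3, -1.4, 5.9]
gripper_width: 45.7
```

>>> arm_command:
  increments:
    - [[0, 0, 0], [0, 0, 20], 0.8]
    - [[0, 0, 0], [0, 0, 65], 0.8]
    - [[0, 0, 0], [0, 0, 110], 0.8]
    - [[0, 0, 0], [15, -20, 140], 0.8]
    - [[0, 0, 0], [45, -60, 140], 0.8]

```text
clock: 4.75
position: [486.0, 318.7, 159.6]
ee_rot: [0.709, -0.027, -0.703, -0.04]
contact_force: [0.9, 0.3, -3.3]
gripper_width: 45.5
```

```bash
python3 look.py
```

```text
4.75 [486.  318.7 159.6] jaw ang 84.6 tilt [ 0.01   0.017 -1.   ] F [ 0.9  0.3 -3.3] w 45.5
scene 199 box 468.7 255.2 size 48 43 circ 465.9 256.3 25.1 z 59.2
scene 223 box 591.8 233.7 size 46 47 circ 592.3 232.1 25.7 z 59.0
scene 264 box 633.7 326.5 size 48 47 circ 632.8 326.6 25.2 z 59.1
scene 272 box 507.2 468.3 size 47 46 circ 506.9 469.2 24.6 z 59.2
scene 248 box 665.6 473.6 size 75 167 circ 692.3 498.6 83.6 z 61.0
top 68 box 694.3 434.4 size 106 18 circ 694.7 429.9 53.1 z 63.1
top 201 box 629.4 323.1 size 46 46 circ 630.2 323.5 24.1 z 59.4
top 204 box 588.3 232.0 size 45 45 circ 589.0 231.5 23.8 z 59.5
top 214 box 463.7 251.7 size 44 46 circ 463.8 252.2 23.9 z 59.8
```

>>> arm_command:
  increments:
    - [[0, 0, 0], [25, -36, -4], 0.8]
    - [[0, 0, 0], [53, -76, -4], 0.8]
    - [[0, 0, 0], [81, -116, -4], 0.8]
    - [[0, 0, 0], [109, -156, -4], 0.8]
    - [[0, 0, 0], [135, -193, -4], 0.8]

```text
clock: 5.35
position: [620.8, 116.9, 149.3]
ee_rot: [-0.706, 0.034, 0.707, 0.041]
contact_force: [-0.1, 1.4, -2.1]
gripper_width: 45.5
```

```bash
python3 look.py | head -1; python3 -c "
from h import *
s=readout.read_state();print(s['position'])"
```

```text
5.35 [620.8 116.9 149.3] jaw ang 83.9 tilt [-0.001  0.009 -1.   ] F [-0.1  1.4 -2.1] w 45.5
[622.27592776 114.17076401 148.73930531]
```

>>> arm_command:
  increments:
    - [[0, 0, 0], [17, -20, 0], 0.8]
    - [[0, 0, 0], [35, -39, 0], 0.8]
    - [[0, 0, 0], [35, -39, -15], 0.8]
    - [[0, 0, 0], [35, -39, -35], 0.8]
    - [[0, 0, 0], [35, -39, -50], 0.8]

```text
clock: 5.95
position: [655.7, 75.3, 95.9]
ee_rot: [-0.704, 0.037, 0.708, 0.043]
contact_force: [0.5, 0.5, -2.6]
gripper_width: 46.3
```

```bash
cat > held.py <<'E'
# held can top: bright ellipse points near given z (can top height) around TCP, from both views
import sys
from h import *
imaging.get_image("top"); imaging.get_image("top")
s=readout.read_state(); P=s["position"]; R=Rot.from_quat(s["ee_rot"]).as_matrix(); print(P.round(1),"tilt",R[:,0].round(3),"F",s["contact_force"].round(1),round(s["gripper_width"],1))
gz=float(sys.argv[1]); zt=P[2]+gz   # can underside relative to TCP reading
o=snap()
for n in o:
    p,d,c,ok=o[n]; q=c-P
    g=(p.min(-1)>110)&((p.max(-1).astype(int)-p.min(-1))<45)
    m=g&(abs(q[...,0])<35)&(abs(q[...,1])<35)&(q[...,2]>gz+4)&(q[...,2]<gz+62)
    Q=c[m]
    if len(Q)>20:
        lo,hi=np.percentile(Q,[1,99],axis=0); print(n,len(Q),"min",lo.round(1),"max",hi.round(1))
        (ex,ey),_=cv2.minEnclosingCircle(Q[:,:2].astype(np.float32))
        # cylinder surface fit radius 24
        from scipy.optimize import least_squares
        side=Q[(Q[:,2]<lo[2]+0.8*(hi[2]-lo[2]))]
        r=least_squares(lambda a:np.hypot(side[:,0]-a[0],side[:,1]-a[1])-24,P[:2],loss="soft_l1")
        print("  cyl fit",r.x.round(1),len(side),"rms",np.sqrt(np.mean(r.fun**2)).round(2))
    cv2.imwrite(f"pics/held_{n}.png",p)
E
python3 held.py -14.5
```

```text
[654.3  75.1  94.5] tilt [-0.009  0.007 -1.   ] F [-0.6  0.3 -2.9] 45.7
scene 228 min [642.1  54.7  84.7] max [678.  105.5 140.9]
  cyl fit [653.6  76. ] 137 rms 1.44
top 58 min [631.4  56.6  89.9] max [652.9 106.4 141.7]
  cyl fit [653.5  74.7] 5 rms 0.09
```

>>> arm_command:
  increments:
    - [[-0.4, -0.5, 0], [3.5, 0.5, 0], 0.8]
    - [[-0.4, -0.5, 0], [3.5, 0.5, -7], 0.8]
    - [[-0.4, -0.5, 0], [3.5, 0.5, -15], 0.8]
    - [[-0.4, -0.5, 0], [3.5, 0.5, -22], 0.8]
    - [[-0.4, -0.5, 0], [3.5, 0.5, -28], 0.8]

```text
clock: 6.65
position: [660.0, 75.9, 69.0]
ee_rot: [0.708, -0.039, -0.704, -0.04]
contact_force: [0.4, 0.5, -2.6]
gripper_width: 45.4
```

```bash
python3 held.py -14.5
```

```text
[659.3  75.7  68.3] tilt [ 0.004 -0.    -1.   ] F [ 0.3 -0.  -2.5] 45.5
scene 370 min [625.8  42.6  60. ] max [694.1 110.2 115. ]
  cyl fit [660.2  76.6] 287 rms 9.21
top 138 min [625.3  42.4  64.6] max [661.3 110.6 115.6]
  cyl fit [645.4  81.5] 80 rms 8.58
```

>>> arm_command:
  increments:
    - [[0, 0, 0], [-1, 0, -5], 0.8]
    - [[0, 0, 0], [-1, 0, -8], 0.8]
    - [[0, 0, 0], [-1, 0, -8], 0.8]
    - [[0, 0, 0], [-1, 0, -8], 0.3]
    - [[0, 0, 0], [-1, 0, -8], 0.3]

```text
clock: 7.35
position: [660.2, 76.0, 62.6]
ee_rot: [0.709, -0.039, -0.703, -0.04]
contact_force: [-0.3, -0.5, 0.1]
gripper_width: 59.7
```

>>> arm_command:
  increments:
    - [[0, 0, 0], [0, 0, 0], 0.3]
    - [[0, 0, 0], [0, 0, 0], 0.3]
    - [[0, 0, 0], [0, 0, 25], 0.3]
    - [[0, 0, 0], [0, 0, 60], 0.3]
    - [[0, 0, 0], [0, 0, 90], 0.2]

```text
clock: 7.85
position: [660.4, 75.9, 154.3]
ee_rot: [0.709, -0.039, -0.703, -0.039]
contact_force: [0.6, 0.1, 0.8]
gripper_width: 68.0
```

```bash
cat > look2.py <<'E'
from h import *
s=readout.read_state(); R=Rot.from_quat(s["ee_rot"]).as_matrix()
print(s["clock"],s["position"].round(1),"tilt",R[:,0].round(3),"F",s["contact_force"].round(1),"w",round(s["gripper_width"],1))
o=snap(); cans(o)
P={"6":(656,74.6),"5":(648,-2.1),"4":(639.7,-79.9),"1":(562.1,-71.6),"2":(570.4,6)}
P["3"]=(578.5,82.7)
for n in o:
    p,d,c,ok=o[n]; b=(1.5,1.5) if n=="scene" else (-1.5,-1.8)
    for k,v in P.items():
        m=(np.hypot(c[...,0]-v[0]-b[0],c[...,1]-v[1]-b[1])<36)&(c[...,2]>90)&(c[...,2]<118)
        for a,q in blobs(c,ok,m,60)[0]:
            t=q[abs(q[:,2]-np.percentile(q[:,2],85))<4]
            e=cv2.minEnclosingCircle(t[:,:2].astype(np.float32)); print(n,"P"+k,a,"dc",np.round(np.array(e[0])-b-v,1),"r",round(e[1],1),"ztop",np.percentile(q[:,2],85).round(1))
[cv2.imwrite(f"pics/last_{n}.png",o[n][0]) for n in o]
E
python3 look2.py
```

```text
7.85 [660.4  75.9 154.3] tilt [ 0.009  0.    -1.   ] F [0.6 0.1 0.8] w 68.0
scene 206 box 466.8 256.0 size 46 46 circ 466.1 255.0 24.4 z 58.9
scene 226 box 592.3 233.9 size 46 46 circ 592.0 234.1 24.2 z 59.4
scene 259 box 633.3 325.9 size 47 46 circ 631.9 325.7 25.5 z 59.1
scene 61 box 551.5 389.5 size 20 49 circ 543.3 383.6 24.7 z 60.4
scene 273 box 507.4 469.3 size 49 45 circ 506.9 469.8 25.6 z 59.2
scene 259 box 665.3 473.8 size 74 170 circ 690.0 496.9 84.9 z 61.6
top 131 box 659.2 468.1 size 87 174 circ 687.9 495.1 86.9 z 62.1
top 217 box 503.4 466.4 size 45 46 circ 504.6 466.6 24.1 z 59.3
scene P6 236 dc [1.5 1.8] r 24.0 ztop 106.5
scene P3 224 dc [0.9 1.1] r 25.2 ztop 106.0
top P6 222 dc [2.1 3. ] r 23.9 ztop 107.0
top P3 231 dc [-0.   0.6] r 23.9 ztop 106.9
```

>>> arm_command:
  increments:
    - [[0, 0.5, 0], [-6, 50, 0], 0.15]
    - [[0, 0.5, 0], [-12, 100, 0], 0.15]
    - [[0, 0.5, 0], [-18, 150, 0], 0.15]
    - [[0, 0.5, 0], [-24, 200, -10], 0.15]
    - [[0, 0.5, 0], [-29, 240, -20], 0.15]

```text
clock: 8.45
position: [634.1, 319.1, 139.0]
ee_rot: [0.71, -0.037, -0.702, -0.04]
contact_force: [0.2, -0.8, 0.5]
gripper_width: 72.4
```

>>> arm_command:
  increments:
    - [[0, 0.5, 0], [-2.5, 5.5, 0], 0.15]
    - [[0, 0.5, 0], [-2.5, 5.5, -20], 0.15]
    - [[0, 0.5, 0], [-2.5, 5.5, -60], 0.15]
    - [[0, 0.5, 0], [-2.5, 5.5, -82], 0.15]
    - [[0, 0.5, 0], [-2.5, 5.5, -90], 0.15]

```text
clock: 8.95
position: [629.9, 322.9, 45.5]
ee_rot: [-0.705, 0.039, 0.707, 0.039]
contact_force: [-0.4, -0.5, 0.4]
gripper_width: 72.7
```

```bash
python3 look.py; python3 look.py|head -1
```

```text
8.95 [629.9 322.9  45.5] jaw ang 83.7 tilt [-0.002  0.    -1.   ] F [-0.4 -0.5  0.4] w 72.7
scene 105 box 460.9 265.0 size 46 26 circ 464.7 259.8 23.6 z 58.9
scene 60 box 606.2 226.8 size 43 17 circ 601.5 228.6 21.9 z 58.8
scene 237 box 635.6 324.1 size 47 42 circ 635.6 325.4 24.6 z 59.2
scene 272 box 507.4 468.9 size 48 46 circ 506.8 467.8 25.6 z 58.8
scene 229 box 651.9 482.2 size 54 149 circ 674.5 495.9 74.7 z 61.4
top 110 box 619.7 323.3 size 44 26 circ 626.1 323.1 22.6 z 59.2
top 202 box 588.3 232.1 size 45 45 circ 589.0 231.3 23.9 z 60.0
top 212 box 463.4 251.8 size 44 46 circ 463.7 252.4 23.5 z 59.8
9.05 [631.3 323.7  47.8] jaw ang 83.7 tilt [ 0.001  0.002 -1.   ] F [-0.2  0.1 -0.1] w 72.8
```

>>> arm_command:
  increments:
    - [[0, 0, 0], [0.5, 1, -18], 0.15]
    - [[0, 0, 0], [0.5, 1, -35], 0.15]
    - [[0, 0, 0], [0.5, 1, -35], 0.15]
    - [[0, 0, 0], [0.5, 1, -35], 0.15]
    - [[0, 0, 0], [0.5, 1, -35], 0.8]

```text
clock: 9.65
position: [634.4, 326.5, 17.7]
ee_rot: [0.709, -0.036, -0.703, -0.041]
contact_force: [-0.7, 0.9, 0.5]
gripper_width: 59.8
```

>>> arm_command:
  increments:
    - [[0, 0, 0], [0, 0, 0], 0.8]
    - [[0, 0, 0], [0, 0, 0], 0.8]
    - [[0, 0, 0], [0, 0, 0], 0.8]
    - [[0, 0, 0], [0, 0, 0], 0.8]
    - [[0, 0, 0], [0, 0, 0], 0.8]

```text
clock: 10.15
position: [635.3, 326.8, 19.2]
ee_rot: [0.71, -0.036, -0.702, -0.041]
contact_force: [-0.6, -1.5, 4.9]
gripper_width: 45.3
```

>>> arm_command:
  increments:
    - [[0, 0, 0], [0, 0, 20], 0.8]
    - [[0, 0, 0], [0, 0, 65], 0.8]
    - [[0, 0, 0], [0, 0, 110], 0.8]
    - [[0, 0, 0], [2, -20, 140], 0.8]
    - [[0, 0, 0], [4, -60, 140], 0.8]

```text
clock: 10.65
position: [641.6, 270.4, 164.0]
ee_rot: [0.713, -0.032, -0.699, -0.042]
contact_force: [1.2, -0.2, -3.2]
gripper_width: 45.1
```

>>> arm_command:
  increments:
    - [[0, -0.5, 0], [2, -45, -4], 0.8]
    - [[0, -0.5, 0], [4, -93, -4], 0.8]
    - [[0, -0.5, 0], [6, -141, -4], 0.8]
    - [[0, -0.5, 0], [8, -189, -4], 0.8]
    - [[0, -0.5, 0], [10, -230, -4], 0.8]

```text
clock: 11.15
position: [650.1, 38.4, 158.1]
ee_rot: [0.715, -0.032, -0.698, -0.043]
contact_force: [-0.4, -0.0, -3.7]
gripper_width: 45.0
```

>>> arm_command:
  increments:
    - [[0, 1.2, 0], [1, -25, 0], 0.8]
    - [[0, 1.2, 0], [1.5, -40, 0], 0.8]
    - [[0, 1.2, 0], [1.5, -40, -10], 0.8]
    - [[0, 1.2, 0], [1.5, -40, -35], 0.8]
    - [[0, 1.2, 0], [1.5, -40, -52], 0.8]

```text
clock: 11.65
position: [650.3, -0.3, 103.4]
ee_rot: [0.706, -0.032, -0.706, -0.042]
contact_force: [0.1, -0.3, -3.6]
gripper_width: 45.3
```

```bash
python3 held.py -19.2
```

```text
[ 6.486e+02 -4.000e-01  1.016e+02] tilt [-0.005  0.013 -1.   ] F [-0.1 -1.3 -4.2] 45.5
scene 247 min [630.  -21.2  87.2] max [671.2  31.7 143.9]
  cyl fit [ 6.462e+02 -4.000e-01] 159 rms 1.44
top 50 min [623.5 -28.2  94. ] max [649.6  28.7 144.3]
  cyl fit [646.6  -1.7] 8 rms 0.45
```

>>> arm_command:
  increments:
    - [[-0.6, -0.2, 0], [3, 0, 0], 0.8]
    - [[-0.6, -0.2, 0], [3, 0, -7], 0.8]
    - [[-0.6, -0.2, 0], [3, 0, -15], 0.8]
    - [[-0.6, -0.2, 0], [3, 0, -22], 0.8]
    - [[-0.6, -0.2, 0], [3, 0, -28], 0.8]

```text
clock: 12.35
position: [654.3, -0.4, 77.5]
ee_rot: [0.708, -0.035, -0.704, -0.038]
contact_force: [-1.0, 0.2, -2.9]
gripper_width: 45.6
```

>>> arm_command:
  increments:
    - [[0, 0, 0], [-0.5, 0, -5], 0.8]
    - [[0, 0, 0], [-1, 0, -8], 0.8]
    - [[0, 0, 0], [-1, 0, -8], 0.8]
    - [[0, 0, 0], [-1, 0, -8], 0.8]
    - [[0, 0, 0], [-1, 0, -8], 0.8]

```text
clock: 12.85
position: [653.6, -0.5, 69.8]
ee_rot: [0.709, -0.035, -0.704, -0.038]
contact_force: [-0.5, -0.0, -4.1]
gripper_width: 45.3
```

>>> arm_command:
  increments:
    - [[0, 0, 0], [0, 0, -5], 0.8]
    - [[0, 0, 0], [0, 0, -5], 0.8]
    - [[0, 0, 0], [0, 0, -5], 0.3]
    - [[0, 0, 0], [0, 0, -5], 0.3]
    - [[0, 0, 0], [0, 0, -5], 0.3]

```text
clock: 13.35
position: [654.3, -0.3, 65.6]
ee_rot: [0.709, -0.035, -0.703, -0.038]
contact_force: [-0.9, -0.3, -0.2]
gripper_width: 59.8
```

>>> arm_command:
  increments:
    - [[0, 0, 0], [0, 0, 0], 0.3]
    - [[0, 0, 0], [0, 0, 25], 0.3]
    - [[0, 0, 0], [0, 0, 60], 0.3]
    - [[0, 0, 0], [-5, 20, 85], 0.2]
    - [[0, 0, 0], [-10, 60, 85], 0.2]

```text
clock: 13.85
position: [647.3, 58.7, 156.1]
ee_rot: [0.713, -0.036, -0.699, -0.04]
contact_force: [0.6, 1.8, 0.6]
gripper_width: 68.4
```

```bash
python3 look2.py
```

```text
13.85 [647.3  58.7 156.1] tilt [ 0.019  0.005 -1.   ] F [0.6 1.8 0.6] w 68.4
scene 206 box 467.0 254.6 size 47 47 circ 466.4 256.1 25.3 z 59.1
scene 222 box 591.7 233.9 size 46 46 circ 592.2 233.0 24.3 z 59.0
scene 274 box 508.1 469.3 size 47 46 circ 506.1 470.1 25.3 z 59.1
scene 250 box 666.1 474.1 size 73 167 circ 692.7 498.9 83.3 z 61.4
top 141 box 658.7 466.5 size 85 175 circ 689.1 495.1 87.7 z 62.3
top 219 box 503.3 466.2 size 45 46 circ 504.0 466.2 23.9 z 59.3
scene P6 237 dc [3.1 2.6] r 24.4 ztop 106.3
scene P5 221 dc [1.6 1.4] r 24.9 ztop 105.7
scene P3 225 dc [0.8 1.1] r 24.9 ztop 106.0
top P6 174 dc [1.4 2.6] r 23.3 ztop 106.9
top P5 195 dc [1.9 1.6] r 23.7 ztop 106.8
top P3 226 dc [0.  0.5] r 24.0 ztop 107.1
```

>>> arm_command:
  increments:
    - [[0, 1, 0], [-14, 43, 0], 0.15]
    - [[0, 1, 0], [-29, 87, 0], 0.15]
    - [[0, 1, 0], [-43, 130, 0], 0.15]
    - [[0, 1, 0], [-56, 171, -10], 0.15]
    - [[0, 1, 0], [-57, 174, -30], 0.15]

```text
clock: 14.45
position: [587.8, 242.0, 123.8]
ee_rot: [-0.706, 0.03, 0.707, 0.036]
contact_force: [0.1, -0.4, 0.1]
gripper_width: 72.6
```

>>> arm_command:
  increments:
    - [[0, 0, 0], [2, -9, 0], 0.15]
    - [[0, 0, 0], [2, -9, -15], 0.15]
    - [[0, 0, 0], [2, -9, -50], 0.15]
    - [[0, 0, 0], [2, -9, -70], 0.15]
    - [[0, 0, 0], [2, -9, -76], 0.15]

```text
clock: 14.95
position: [589.0, 230.6, 45.9]
ee_rot: [-0.705, 0.032, 0.708, 0.036]
contact_force: [0.3, -0.1, 0.2]
gripper_width: 72.6
```

```bash
python3 look.py; python3 look.py|head -1
```

```text
14.95 [589.  230.6  45.9] jaw ang 84.5 tilt [-0.004  0.006 -1.   ] F [ 0.3 -0.1  0.2] w 72.6
scene 205 box 466.7 255.5 size 47 46 circ 466.7 255.2 24.9 z 58.8
scene 200 box 594.9 232.2 size 50 40 circ 591.7 234.9 25.4 z 59.3
scene 61 box 552.6 389.3 size 19 50 circ 545.8 384.8 25.0 z 61.3
scene 270 box 508.0 468.7 size 47 46 circ 507.5 468.5 24.1 z 59.1
scene 251 box 665.8 474.0 size 73 166 circ 692.5 498.7 83.2 z 61.8
top 64 box 637.1 499.2 size 7 116 circ 636.5 499.1 58.0 z 63.3
top 85 box 576.9 228.1 size 22 42 circ 581.9 230.3 21.3 z 59.5
top 214 box 463.4 252.1 size 44 46 circ 463.3 252.5 23.9 z 59.4
15.05 [590.2 231.7  47.8] jaw ang 84.5 tilt [-0.001  0.007 -1.   ] F [-0.1  0.5  0.7] w 72.5
```

>>> arm_command:
  increments:
    - [[-0.4, 0, 0], [-1, 0.5, -18], 0.15]
    - [[-0.4, 0, 0], [-1, 0.5, -37], 0.15]
    - [[-0.4, 0, 0], [-1, 0.5, -37], 0.15]
    - [[-0.4, 0, 0], [-1, 0.5, -37], 0.15]
    - [[-0.4, 0, 0], [-1, 0.5, -37], 0.8]

```text
clock: 15.65
position: [591.3, 234.0, 14.3]
ee_rot: [0.708, -0.032, -0.705, -0.035]
contact_force: [-1.1, 0.5, -0.4]
gripper_width: 59.5
```

>>> arm_command:
  increments:
    - [[0, 0, 0], [-1, 0, 0], 0.8]
    - [[0, 0, 0], [-1, 0, -1], 0.8]
    - [[0, 0, 0], [-1, 0, -1], 0.8]
    - [[0, 0, 0], [-1, 0, -1], 0.8]
    - [[0, 0, 0], [-1, 0, -1], 0.8]

```text
clock: 16.15
position: [591.4, 234.2, 15.8]
ee_rot: [0.709, -0.031, -0.704, -0.035]
contact_force: [-1.1, -1.9, 6.4]
gripper_width: 45.6
```

>>> arm_command:
  increments:
    - [[0, 0, 0], [0, 0, 20], 0.8]
    - [[0, 0, 0], [0, 0, 65], 0.8]
    - [[0, 0, 0], [0, 0, 110], 0.8]
    - [[0, 0, 0], [2, -20, 140], 0.8]
    - [[0, 0, 0], [6, -60, 140], 0.8]

```text
clock: 16.65
position: [600.5, 177.2, 161.5]
ee_rot: [0.713, -0.027, -0.7, -0.035]
contact_force: [1.8, 0.2, -3.4]
gripper_width: 45.6
```

>>> arm_command:
  increments:
    - [[0, 1, 0], [7, -45, -4], 0.8]
    - [[0, 1, 0], [14, -93, -4], 0.8]
    - [[0, 1, 0], [21, -140, -4], 0.8]
    - [[0, 1, 0], [28, -187, -4], 0.8]
    - [[0, 1, 0], [36, -230, -4], 0.8]

```text
clock: 17.15
position: [635.6, -54.6, 156.8]
ee_rot: [-0.706, 0.028, 0.707, 0.036]
contact_force: [0.2, -0.3, -4.0]
gripper_width: 45.4
```

>>> arm_command:
  increments:
    - [[0, 0, 0], [3, -15, 0], 0.8]
    - [[0, 0, 0], [5.5, -25, 0], 0.8]
    - [[0, 0, 0], [5.5, -25, -12], 0.8]
    - [[0, 0, 0], [5.5, -25, -40], 0.8]
    - [[0, 0, 0], [5.5, -25, -56], 0.8]

```text
clock: 17.65
position: [639.3, -77.5, 97.8]
ee_rot: [-0.705, 0.027, 0.708, 0.036]
contact_force: [-0.5, -0.5, -4.1]
gripper_width: 46.1
```

```bash
python3 held.py -15.8
```

```text
[638.1 -77.6  96.6] tilt [-0.009  0.012 -1.   ] F [-0.5  0.4 -3.3] 45.6
scene 242 min [620.5 -98.5  85.6] max [662.6 -48.1 142.2]
  cyl fit [638.  -76.9] 159 rms 1.59
top 43 min [617.6 -96.3  91.5] max [638.1 -54.7 142.8]
  cyl fit [638. -79.] 10 rms 0.38
```

>>> arm_command:
  increments:
    - [[-0.6, -0.4, 0], [2, -2, 0], 0.8]
    - [[-0.6, -0.4, 0], [2, -2, -7], 0.8]
    - [[-0.6, -0.4, 0], [2, -2, -15], 0.8]
    - [[-0.6, -0.4, 0], [2, -2, -22], 0.8]
    - [[-0.6, -0.4, 0], [2, -2, -28], 0.8]

```text
clock: 18.35
position: [642.7, -80.3, 71.5]
ee_rot: [0.708, -0.031, -0.705, -0.031]
contact_force: [-1.2, -1.0, -3.1]
gripper_width: 45.3
```

>>> arm_command:
  increments:
    - [[0, 0, 0], [-1, 0, -4], 0.8]
    - [[0, 0, 0], [-1, 0, -7], 0.8]
    - [[0, 0, 0], [-1, 0, -9], 0.8]
    - [[0, 0, 0], [-1, 0, -9], 0.8]
    - [[0, 0, 0], [-1, 0, -9], 0.8]

```text
clock: 18.85
position: [642.0, -80.3, 62.8]
ee_rot: [0.708, -0.031, -0.704, -0.031]
contact_force: [-0.3, -0.5, -3.2]
gripper_width: 45.3
```

>>> arm_command:
  increments:
    - [[0, 0, 0], [0, 0, -3], 0.8]
    - [[0, 0, 0], [0, 0, -3], 0.8]
    - [[0, 0, 0], [0, 0, -3], 0.3]
    - [[0, 0, 0], [0, 0, -3], 0.3]
    - [[0, 0, 0], [0, 0, -3], 0.3]

```text
clock: 19.35
position: [642.3, -80.3, 60.2]
ee_rot: [0.709, -0.031, -0.704, -0.031]
contact_force: [-0.4, -0.5, -0.3]
gripper_width: 59.8
```

>>> arm_command:
  increments:
    - [[0, 0, 0], [0, 0, 0], 0.3]
    - [[0, 0, 0], [0, 0, 25], 0.3]
    - [[0, 0, 0], [0, 0, 60], 0.3]
    - [[0, 0.6, 0], [-5, 20, 90], 0.2]
    - [[0, 0.6, 0], [-20, 60, 90], 0.2]

```text
clock: 19.85
position: [626.4, -21.4, 155.4]
ee_rot: [0.709, -0.032, -0.704, -0.032]
contact_force: [1.4, 1.2, 0.3]
gripper_width: 68.4
```

```bash
python3 look2.py
```

```text
19.85 [626.4 -21.4 155.4] tilt [ 0.007  0.    -1.   ] F [1.4 1.2 0.3] w 68.4
scene 202 box 466.7 255.0 size 46 47 circ 466.3 254.7 24.3 z 59.2
scene 272 box 507.2 469.3 size 47 47 circ 507.6 467.7 25.0 z 59.1
scene 265 box 665.5 474.2 size 74 170 circ 690.0 496.9 84.8 z 62.0
top 92 box 670.2 436.5 size 52 112 circ 683.5 458.9 55.8 z 62.7
top 220 box 503.7 465.6 size 45 46 circ 503.9 466.3 24.1 z 59.4
top 214 box 463.3 252.0 size 44 46 circ 463.3 252.7 23.9 z 59.7
scene P6 237 dc [1.3 1.7] r 24.6 ztop 106.4
scene P5 222 dc [3.7 0.9] r 24.0 ztop 106.1
scene P4 202 dc [2.8 1. ] r 25.2 ztop 106.2
scene P3 227 dc [-0.9 -0.5] r 24.8 ztop 106.3
top P6 107 dc [-3.  -1.4] r 21.3 ztop 106.8
top P5 88 dc [-10.    2.1] r 17.6 ztop 107.0
top P4 98 dc [-2.9  1. ] r 21.7 ztop 107.4
```

>>> arm_command:
  increments:
    - [[0, 0.3, 0], [-24, 42, 0], 0.15]
    - [[0, 0.3, 0], [-49, 84, 0], 0.15]
    - [[0, 0.3, 0], [-74, 126, 0], 0.15]
    - [[0, 0.3, 0], [-99, 168, 0], 0.15]
    - [[0, 0.3, 0], [-124, 210, 0], 0.15]

```text
clock: 20.45
position: [496.7, 194.0, 151.7]
ee_rot: [-0.704, 0.029, 0.709, 0.03]
contact_force: [1.1, 1.5, -0.0]
gripper_width: 72.6
```

>>> arm_command:
  increments:
    - [[0, -0.4, 0], [-17, 33, -10], 0.15]
    - [[0, -0.4, 0], [-31, 60, -30], 0.15]
    - [[0, -0.4, 0], [-31, 60, -65], 0.15]
    - [[0, -0.4, 0], [-31, 60, -95], 0.15]
    - [[0, -0.4, 0], [-31, 60, -105], 0.15]

```text
clock: 20.95
position: [463.8, 252.5, 43.6]
ee_rot: [-0.705, 0.031, 0.708, 0.029]
contact_force: [-0.2, -0.4, 0.4]
gripper_width: 72.5
```

```bash
python3 look.py; python3 look.py|head -1
```

```text
20.95 [463.8 252.5  43.6] jaw ang 85.2 tilt [-0.005 -0.003 -1.   ] F [-0.2 -0.4  0.4] w 72.5
scene 202 box 467.2 254.5 size 49 44 circ 466.3 254.9 25.2 z 59.0
scene 60 box 552.8 390.8 size 19 49 circ 545.3 384.9 24.7 z 60.2
scene 275 box 506.9 469.3 size 46 48 circ 507.2 468.9 24.6 z 59.0
scene 271 box 662.1 470.3 size 84 167 circ 691.0 497.4 83.4 z 61.0
top 139 box 660.5 466.8 size 86 175 circ 689.0 495.0 87.7 z 62.6
top 220 box 503.3 465.7 size 44 47 circ 504.7 466.1 24.3 z 59.3
21.05 [465.2 253.1  45.3] jaw ang 85.2 tilt [-0.003 -0.001 -1.   ] F [0.5 0.3 0.1] w 72.8
```

>>> arm_command:
  increments:
    - [[0, 0, -1], [-1, 0.5, -18], 0.15]
    - [[0, 0, -1], [-1, 0.5, -35], 0.15]
    - [[0, 0, -1], [-1, 0.5, -35], 0.15]
    - [[0, 0, -1], [-1, 0.5, -35], 0.15]
    - [[0, 0, -1], [-1, 0.5, -35], 0.8]

```text
clock: 21.65
position: [466.9, 255.6, 14.3]
ee_rot: [0.708, -0.034, -0.705, -0.038]
contact_force: [0.3, -0.5, 0.6]
gripper_width: 59.8
```

>>> arm_command:
  increments:
    - [[0, 0, 0], [-1, 0, 0], 0.8]
    - [[0, 0, 0], [-1, 0, -1], 0.8]
    - [[0, 0, 0], [-1, 0, -1], 0.8]
    - [[0, 0, 0], [-1, 0, -1], 0.8]
    - [[0, 0, 0], [-1, 0, -1], 0.8]

```text
clock: 22.15
position: [466.7, 255.8, 15.5]
ee_rot: [0.708, -0.034, -0.704, -0.038]
contact_force: [-1.6, -2.7, 10.2]
gripper_width: 45.7
```

>>> arm_command:
  increments:
    - [[0, 0, 0], [0, 0, 20], 0.8]
    - [[0, 0, 0], [0, 0, 65], 0.8]
    - [[0, 0, 0], [0, 0, 110], 0.8]
    - [[0, 0, 0], [8, -20, 140], 0.8]
    - [[0, 0, 0], [25, -60, 140], 0.8]

```text
clock: 22.65
position: [494.4, 199.0, 161.0]
ee_rot: [0.712, -0.029, -0.701, -0.039]
contact_force: [1.5, 1.1, -3.0]
gripper_width: 45.1
```

>>> arm_command:
  increments:
    - [[0, 0.8, 0], [16, -40, -4], 0.8]
    - [[0, 0.8, 0], [33, -82, -4], 0.8]
    - [[0, 0.8, 0], [50, -124, -4], 0.8]
    - [[0, 0.8, 0], [66, -165, -4], 0.8]
    - [[0, 0.8, 0], [75, -188, -4], 0.8]

```text
clock: 23.15
position: [569.3, 8.3, 156.2]
ee_rot: [0.706, -0.03, -0.706, -0.039]
contact_force: [1.1, 0.2, -4.6]
gripper_width: 46.0
```

>>> arm_command:
  increments:
    - [[0, 0, 0], [2.5, -1, 0], 0.8]
    - [[0, 0, 0], [2.5, -1, -5], 0.8]
    - [[0, 0, 0], [2.5, -1, -20], 0.8]
    - [[0, 0, 0], [2.5, -1, -40], 0.8]
    - [[0, 0, 0], [2.5, -1, -56], 0.8]

```text
clock: 23.65
position: [570.5, 8.8, 98.8]
ee_rot: [-0.706, 0.03, 0.707, 0.039]
contact_force: [-0.4, -0.1, -2.9]
gripper_width: 45.6
```

```bash
python3 held.py -15.5
```

```text
[568.9   8.3  97.3] tilt [-0.006  0.012 -1.   ] F [-1.  -0.2 -2.6] 45.3
scene 234 min [550.  -12.3  87. ] max [592.9  41.2 143.3]
  cyl fit [568.    9.3] 150 rms 1.66
top 40 min [545.7  -5.4  90.7] max [565.3  31.2 143.6]
  cyl fit [567.4   7.4] 8 rms 0.17
```

>>> arm_command:
  increments:
    - [[-0.6, -0.3, 0], [2.5, -2.5, 0], 0.8]
    - [[-0.6, -0.3, 0], [2.5, -2.5, -7], 0.8]
    - [[-0.6, -0.3, 0], [2.5, -2.5, -15], 0.8]
    - [[-0.6, -0.3, 0], [2.5, -2.5, -22], 0.8]
    - [[-0.6, -0.3, 0], [2.5, -2.5, -28], 0.8]

```text
clock: 24.35
position: [573.7, 5.6, 71.3]
ee_rot: [0.708, -0.033, -0.705, -0.035]
contact_force: [-0.2, -0.9, -3.3]
gripper_width: 45.8
```

>>> arm_command:
  increments:
    - [[0, 0, 0], [-1, 0, -4], 0.8]
    - [[0, 0, 0], [-1, 0, -7], 0.8]
    - [[0, 0, 0], [-1, 0, -10], 0.8]
    - [[0, 0, 0], [-1, 0, -10], 0.8]
    - [[0, 0, 0], [-1, 0, -10], 0.8]

```text
clock: 24.85
position: [572.8, 5.7, 61.4]
ee_rot: [0.708, -0.033, -0.705, -0.035]
contact_force: [-0.2, -0.2, -3.5]
gripper_width: 45.4
```

>>> arm_command:
  increments:
    - [[0, 0, 0], [0, 0, -1], 0.8]
    - [[0, 0, 0], [0, 0, -1], 0.8]
    - [[0, 0, 0], [0, 0, -1], 0.3]
    - [[0, 0, 0], [0, 0, -1], 0.3]
    - [[0, 0, 0], [0, 0, -1], 0.3]

```text
clock: 25.35
position: [573.3, 5.7, 61.0]
ee_rot: [0.708, -0.033, -0.704, -0.035]
contact_force: [0.5, -0.6, -0.7]
gripper_width: 59.8
```

>>> arm_command:
  increments:
    - [[0, 0, 0], [0, 0, 0], 0.3]
    - [[0, 0, 0], [0, 0, 25], 0.3]
    - [[0, 0, 0], [0, 0, 60], 0.3]
    - [[0, 0.6, 0], [-5, 20, 90], 0.2]
    - [[0, 0.6, 0], [-12, 60, 90], 0.2]

```text
clock: 25.85
position: [564.9, 65.5, 156.3]
ee_rot: [0.708, -0.034, -0.704, -0.037]
contact_force: [0.6, 0.6, -0.6]
gripper_width: 68.4
```

>>> arm_command:
  increments:
    - [[0, 0.3, 0], [-7, 46, 0], 0.15]
    - [[0, 0.3, 0], [-14, 93, 0], 0.15]
    - [[0, 0.3, 0], [-21, 140, 0], 0.15]
    - [[0, 0.3, 0], [-28, 187, 0], 0.15]
    - [[0, 0.3, 0], [-35, 234, 0], 0.15]

```text
clock: 26.35
position: [529.4, 301.4, 156.8]
ee_rot: [0.707, -0.033, -0.706, -0.037]
contact_force: [0.9, -0.4, 0.3]
gripper_width: 72.1
```

```bash
python3 look2.py
```

```text
26.35 [529.4 301.4 156.8] tilt [ 0.001  0.005 -1.   ] F [ 0.9 -0.4  0.3] w 72.1
scene 272 box 506.5 468.4 size 47 46 circ 507.2 468.7 24.5 z 59.1
scene 265 box 664.2 472.6 size 78 167 circ 692.5 498.8 83.3 z 61.8
top 83 box 494.7 456.2 size 19 45 circ 500.6 462.7 22.5 z 59.6
scene P6 235 dc [1.3 3. ] r 24.7 ztop 106.3
scene P5 223 dc [4.2 0.8] r 24.7 ztop 106.4
scene P4 203 dc [3.2 0.5] r 24.9 ztop 106.0
scene P2 206 dc [0.6 1.6] r 24.8 ztop 106.4
scene P3 224 dc [-0.2 -0.7] r 24.8 ztop 105.9
top P6 226 dc [2.4 2.4] r 23.8 ztop 107.3
top P5 229 dc [3.  2.1] r 23.7 ztop 106.8
top P4 225 dc [2.9 0.6] r 23.6 ztop 107.3
top P2 230 dc [0.8 0.9] r 23.8 ztop 106.8
top P3 227 dc [0.3 0.3] r 23.7 ztop 106.5
```

>>> arm_command:
  increments:
    - [[0, 0, 0], [-7, 46, 0], 0.15]
    - [[0, 0, 0], [-14, 93, 0], 0.15]
    - [[0, 0, 0], [-20, 138, 0], 0.15]
    - [[0, 0, 0], [-24, 164, -20], 0.15]
    - [[0, 0, 0], [-24, 166, -40], 0.15]

```text
clock: 26.95
position: [504.7, 474.4, 115.8]
ee_rot: [0.707, -0.029, -0.705, -0.035]
contact_force: [-0.1, -0.9, -0.4]
gripper_width: 72.5
```

>>> arm_command:
  increments:
    - [[0, 0, 0], [0.5, -7, 0], 0.15]
    - [[0, 0, 0], [0.5, -7, -10], 0.15]
    - [[0, 0, 0], [0.5, -7, -40], 0.15]
    - [[0, 0, 0], [0.5, -7, -62], 0.15]
    - [[0, 0, 0], [0.5, -7, -70], 0.15]

```text
clock: 27.45
position: [505.0, 465.4, 44.3]
ee_rot: [0.707, -0.03, -0.706, -0.035]
contact_force: [-0.2, -0.6, 0.3]
gripper_width: 72.8
```

```bash
python3 look.py; python3 look.py|head -1
```

```text
27.45 [505.  465.4  44.3] jaw ang 84.7 tilt [ 0.002  0.006 -1.   ] F [-0.2 -0.6  0.3] w 72.8
scene 275 box 506.9 468.5 size 48 44 circ 507.3 467.7 24.9 z 59.4
scene 257 box 665.3 472.5 size 77 168 circ 691.2 496.7 83.9 z 62.0
top 120 box 649.2 466.7 size 64 144 circ 674.6 486.3 72.1 z 62.7
top 66 box 488.6 465.2 size 15 40 circ 493.4 465.3 20.0 z 59.2
27.55 [505.5 466.3  45.5] jaw ang 84.8 tilt [ 0.003  0.007 -1.   ] F [-1.4 -0.2  0.9] w 72.6
```

>>> arm_command:
  increments:
    - [[-0.3, 0, 0], [-1, 1, -18], 0.15]
    - [[-0.3, 0, 0], [-1, 1, -35], 0.15]
    - [[-0.3, 0, 0], [-1, 1, -35], 0.15]
    - [[-0.3, 0, 0], [-1, 1, -35], 0.15]
    - [[-0.3, 0, 0], [-1, 1, -35], 0.8]

```text
clock: 28.15
position: [505.8, 469.4, 13.5]
ee_rot: [0.709, -0.03, -0.704, -0.034]
contact_force: [0.5, -0.4, 0.8]
gripper_width: 59.6
```

>>> arm_command:
  increments:
    - [[0, 0, 0], [-1, 0, 0], 0.8]
    - [[0, 0, 0], [-1, 0, -1], 0.8]
    - [[0, 0, 0], [-1, 0, -1], 0.8]
    - [[0, 0, 0], [-1, 0, -1], 0.8]
    - [[0, 0, 0], [-1, 0, -1], 0.8]

```text
clock: 28.65
position: [505.5, 469.9, 14.7]
ee_rot: [0.709, -0.029, -0.703, -0.034]
contact_force: [-1.3, -2.0, 6.5]
gripper_width: 45.4
```

>>> arm_command:
  increments:
    - [[0, 0, 0], [0, 0, 20], 0.8]
    - [[0, 0, 0], [0, 0, 65], 0.8]
    - [[0, 0, 0], [0, 0, 110], 0.8]
    - [[0, 0, 0], [2, -20, 140], 0.8]
    - [[0, 0, 0], [6, -60, 140], 0.8]

```text
clock: 29.15
position: [513.6, 414.0, 160.3]
ee_rot: [0.712, -0.024, -0.7, -0.037]
contact_force: [0.8, -0.8, -3.4]
gripper_width: 45.8
```

>>> arm_command:
  increments:
    - [[0, 0.5, 0], [5, -45, -4], 0.8]
    - [[0, 0.5, 0], [10, -92, -4], 0.8]
    - [[0, 0.5, 0], [15, -140, -4], 0.8]
    - [[0, 0.5, 0], [20, -187, -4], 0.8]
    - [[0, 0.5, 0], [25, -235, -4], 0.8]

```text
clock: 29.65
position: [537.7, 177.2, 155.8]
ee_rot: [0.709, -0.024, -0.704, -0.037]
contact_force: [1.4, 0.5, -2.5]
gripper_width: 45.6
```

>>> arm_command:
  increments:
    - [[0, 0.5, 0], [5, -47, 0], 0.8]
    - [[0, 0.5, 0], [10, -95, 0], 0.8]
    - [[0, 0.5, 0], [15, -143, 0], 0.8]
    - [[0, 0.5, 0], [20, -190, 0], 0.8]
    - [[0, 0.5, 0], [24, -236, 0], 0.8]

```text
clock: 30.15
position: [561.1, -60.5, 155.4]
ee_rot: [-0.706, 0.024, 0.707, 0.037]
contact_force: [0.8, -0.7, -3.7]
gripper_width: 45.8
```

>>> arm_command:
  increments:
    - [[0, 0, 0], [1.5, -11.5, 0], 0.8]
    - [[0, 0, 0], [1.5, -11.5, -5], 0.8]
    - [[0, 0, 0], [1.5, -11.5, -20], 0.8]
    - [[0, 0, 0], [1.5, -11.5, -40], 0.8]
    - [[0, 0, 0], [1.5, -11.5, -56], 0.8]

```text
clock: 30.65
position: [561.7, -70.6, 97.9]
ee_rot: [-0.705, 0.024, 0.708, 0.037]
contact_force: [-0.2, -0.3, -3.3]
gripper_width: 45.5
```

```bash
python3 held.py -14.7
```

```text
[560.  -70.7  96.3] tilt [-0.008  0.018 -1.   ] F [-1.2  0.3 -4.3] 46.0
scene 244 min [545.3 -93.3  86.4] max [585.2 -41.4 143.4]
  cyl fit [560.5 -69.7] 153 rms 1.52
top 48 min [538.6 -84.3  90.9] max [556.2 -48.3 143.4]
  cyl fit [561.3 -71.7] 13 rms 0.23
```

>>> arm_command:
  increments:
    - [[-0.9, -0.4, 0], [1.5, -1, 0], 0.8]
    - [[-0.9, -0.4, 0], [1.5, -1, -7], 0.8]
    - [[-0.9, -0.4, 0], [1.5, -1, -15], 0.8]
    - [[-0.9, -0.4, 0], [1.5, -1, -22], 0.8]
    - [[-0.9, -0.4, 0], [1.5, -1, -28], 0.8]

```text
clock: 31.35
position: [563.7, -72.2, 70.4]
ee_rot: [0.708, -0.029, -0.705, -0.031]
contact_force: [-0.3, -1.2, -3.2]
gripper_width: 45.5
```

>>> arm_command:
  increments:
    - [[0, 0, 0], [-1, 0, -4], 0.8]
    - [[0, 0, 0], [-1, 0, -7], 0.8]
    - [[0, 0, 0], [-1, 0, -10], 0.8]
    - [[0, 0, 0], [-1, 0, -10], 0.8]
    - [[0, 0, 0], [-1, 0, -10], 0.8]

```text
clock: 31.85
position: [562.9, -72.2, 60.5]
ee_rot: [0.708, -0.029, -0.705, -0.031]
contact_force: [-1.1, -0.1, -3.4]
gripper_width: 45.7
```

>>> arm_command:
  increments:
    - [[0, 0, 0], [0, 0, -1], 0.8]
    - [[0, 0, 0], [0, 0, -1], 0.8]
    - [[0, 0, 0], [0, 0, -1], 0.3]
    - [[0, 0, 0], [0, 0, -1], 0.3]
    - [[0, 0, 0], [0, 0, -1], 0.3]

```text
clock: 32.35
position: [563.5, -72.2, 60.1]
ee_rot: [0.708, -0.029, -0.704, -0.031]
contact_force: [0.7, -1.0, -0.4]
gripper_width: 59.7
```

>>> arm_command:
  increments:
    - [[0, 0, 0], [0, 0, 0], 0.3]
    - [[0, 0, 0], [0, 0, 25], 0.3]
    - [[0, 0, 0], [0, 0, 65], 0.3]
    - [[0, 0, 0], [0, 0, 110], 0.4]
    - [[0, 0, 0], [0, 0, 150], 0.4]

```text
clock: 32.85
position: [563.6, -72.3, 212.5]
ee_rot: [0.709, -0.029, -0.704, -0.031]
contact_force: [1.4, -0.2, 0.3]
gripper_width: 51.5
```

```bash
python3 look2.py | grep -v "^top .*box\|scene.*box"
cat > hang.py <<'E'
from h import *
z={n:imaging.get_image(n) for n in("scene","top")}
for n in z:
    p,d=z[n]; c=cloud(n,d); x,y,zz=c[...,0],c[...,1],c[...,2]; ok=d>0
    hsv=cv2.cvtColor(p,cv2.COLOR_BGR2HSV)
    b=ok&(x>340)&(x<440)&(y<-180)&(y>-290)
    w=b&(zz>154)&(zz<166); q=c[w]; print(n,"block top",w.sum(),q.mean(0).round(1),cv2.minAreaRect(q[:,:2].astype(np.float32)))
    w=b&(zz>108)&(zz<128); q=c[w]
    v=cv2.fitLine(q[:,:2].astype(np.float32),cv2.DIST_HUBER,0,.01,.01).ravel(); print("  bar+crown line ang",np.degrees(np.arctan2(v[1],v[0])).round(1),v[2:].round(1))
    w=ok&(hsv[...,0]<18)&(hsv[...,1]>90)&(hsv[...,2]>110)&(abs(zz-12)<5)&(x>300)&(x<460)&(y<-150)&(y>-320); q=c[w]; print("  base",w.sum(),cv2.minAreaRect(q[:,:2].astype(np.float32)))
    w=ok&(hsv[...,1]<40)&(hsv[...,2]>120)&(zz>60)&(zz<112)&b; q=c[w]
    if len(q): print("  plate",len(q),q.mean(0).round(1),np.percentile(q[:,2],[2,98]).round())
    # pointer head and black/steel boundary
    w=ok&(p.min(-1)>150)&(zz>118)&(zz<146)&(x>450)&(x<560)&(y<-380)&(y>-460); q=c[w]; 
    if len(q): print("  ptr",len(q),q.mean(0).round(1),"rail y",((q[:,:2]-[509.7,-361.2])@[.641,.767]).mean().round(1),"rail x",((q[:,:2]-[509.7,-361.2])@[.767,-.641]).round(0)[:12])
    for half in(0,):
        w=ok&(zz>150)&(zz<172)&(x>420)&(x<600)&(y<-250)&(y>-470); q=c[w]; g=p[w].mean(-1); s=(q[:,:2]-[509.7,-361.2])@[.641,.767]
        print("  dark rail y",np.percentile(s[g<70],[5,20,50,95]).round(),"light",np.percentile(s[g>130],[5,95]).round())
E
python3 hang.py
```

```text
32.85 [563.6 -72.3 212.5] tilt [ 0.007  0.002 -1.   ] F [ 1.4 -0.2  0.3] w 51.5
scene P6 236 dc [1.7 2.4] r 24.5 ztop 106.3
scene P5 217 dc [1.7 0.9] r 25.3 ztop 106.5
scene P4 201 dc [-2.1  1.7] r 23.8 ztop 105.9
scene P1 193 dc [0.1 0.8] r 24.9 ztop 106.0
scene P2 214 dc [ 0.7 -0.3] r 24.7 ztop 106.2
scene P3 225 dc [-1.1  0.2] r 24.9 ztop 106.2
top P1 236 dc [1.5 0.8] r 23.5 ztop 107.2
top P2 94 dc [ 4.1 -6.4] r 21.8 ztop 106.7
scene block top 36 [ 389.8 -229.9  157.2] ((390.3214416503906, -229.4209747314453), (30.07806396484375, 18.89681625366211), 44.08776092529297)
  bar+crown line ang 41.5 [ 395.8 -213.8]
  base 302 ((384.33428955078125, -235.30491638183594), (121.87731170654297, 69.40478515625), 45.72364044189453)
  plate 18 [ 393.9 -206.6   87. ] [ 63. 110.]
  ptr 8 [ 496.3 -425.5  140.5] rail y -57.9 rail x [32. 29. 33. 29. 32. 29. 32. 31.]
  dark rail y [ 61.  71.  93. 122.] light [-126.   54.]
top block top 79 [ 386.3 -233.9  157.4] ((386.3057861328125, -234.00381469726562), (28.771602630615234, 18.380084991455078), 43.9161376953125)
  bar+crown line ang 46.1 [ 381.1 -237.4]
  base 516 ((381.03521728515625, -239.57421875), (120.04605865478516, 70.44853210449219), 46.17045593261719)
  plate 96 [ 376.9 -223.6   85.3] [ 60. 111.]
  dark rail y [ 58.  70.  93. 129.] light [24. 53.]
```

>>> arm_command:
  increments:
    - [[0, 0, -8.5], [-30, -20, 0], 0.4]
    - [[0, 0, -17], [-60, -45, 0], 0.4]
    - [[0, 0, -25.5], [-90, -75, 0], 0.4]
    - [[0, 0, -34], [-120, -105, 0], 0.4]
    - [[0, 0, -42.5], [-145, -130, 0], 0.4]

```text
clock: 33.55
position: [416.1, -202.7, 209.7]
ee_rot: [0.649, -0.286, -0.645, -0.286]
contact_force: [0.5, 0.3, -0.3]
gripper_width: 51.1
```

>>> arm_command:
  increments:
    - [[0, 0, -8.5], [-10, -10, 0], 0.4]
    - [[0, 0, -17], [-20, -20, 0], 0.4]
    - [[0, 0, -25.5], [-25, -25, 0], 0.4]
    - [[0, 0, -34], [-25, -25, 0], 0.4]
    - [[0, 0, -42.5], [-25, -25, 0], 0.4]

```text
clock: 34.05
position: [389.8, -227.7, 208.1]
ee_rot: [-0.498, 0.504, 0.496, 0.501]
contact_force: [0.2, 0.4, -0.1]
gripper_width: 50.8
```

>>> arm_command:
  increments:
    - [[0, 0, -8.5], [0, 0, 0], 0.4]
    - [[0, 0, -17], [0, 0, 0], 0.4]
    - [[0, 0, -25.5], [0, 0, 0], 0.4]
    - [[0, 0, -34], [0, 0, 0], 0.4]
    - [[0, 0, -41], [0, 0, 0], 0.4]

```text
clock: 34.55
position: [388.8, -227.4, 206.4]
ee_rot: [-0.287, 0.649, 0.288, 0.643]
contact_force: [0.1, -0.6, 0.2]
gripper_width: 51.2
```

```bash
cat > st.py <<'E'
from h import *
imaging.get_image("top");imaging.get_image("top")
s=readout.read_state(); R=Rot.from_quat(s["ee_rot"]).as_matrix()
print(s["clock"],s["position"].round(1),"jaw",np.degrees(np.arctan2(-R[1,1],-R[0,1])).round(1),"tilt",R[:,0].round(3),"F",s["contact_force"].round(1),"w",round(s["gripper_width"],1),"j",s["joints"].round(2))
E
python3 st.py
```

```text
34.65 [ 388.9 -227.5  206.6] jaw -41.6 tilt [-0.007 -0.001 -1.   ] F [ 0.2  0.3 -0.9] w 51.1 j [-0.16  0.08 -0.39  0.   -1.11 -0.56]
```

>>> arm_command:
  increments:
    - [[0, -0.4, -2.9], [-1, -4.3, 0], 0.4]
    - [[0, -0.4, -2.9], [-1, -4.3, 0], 0.4]
    - [[0, -0.4, -2.9], [-1, -4.3, -20], 0.4]
    - [[0, -0.4, -2.9], [-1, -4.3, -40], 0.4]
    - [[0, -0.4, -2.9], [-1, -4.3, -50], 0.4]

```text
clock: 35.15
position: [386.6, -231.3, 154.7]
ee_rot: [-0.273, 0.653, 0.274, 0.651]
contact_force: [-0.5, -0.8, 0.2]
gripper_width: 51.4
```

```bash
python3 st.py
python3 - <<'E'
from h import *
s=readout.read_state(); P=s["position"]; A=[]
for n in("scene","top"):
    p,d=imaging.get_image(n); u,v=proj(n,[388,-232,150]); x0,y0=int(u)-40,int(v)-40
    a=cv2.resize(p[y0:y0+80,x0:x0+80],None,fx=5,fy=5,interpolation=cv2.INTER_CUBIC)
    u,v=proj(n,P); cv2.circle(a,(int((u-x0+.5)*5),int((v-y0+.5)*5)),3,(0,0,255),-1); A.append(a)
cv2.imwrite("pics/g1.png",np.hstack(A))
E
```

```text
35.25 [ 386.7 -231.4  155.1] jaw -44.5 tilt [-0.004 -0.    -1.   ] F [0.4 0.2 0.4] w 51.1 j [-0.18  0.13 -0.47  0.   -0.97 -0.6 ]
```

View pics/g1.png

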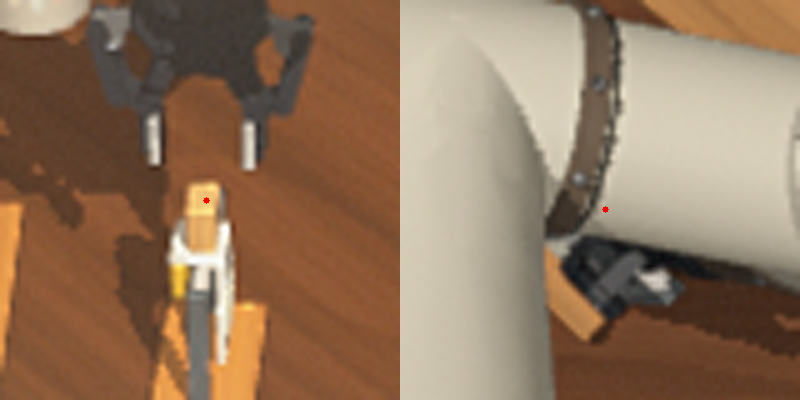

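>>> arm_command:
  increments:
    - [[0, -0.2, 0], [1.3, -0.4, -15], 0.4]
    - [[0, -0.2, 0], [1.3, -0.4, -35], 0.4]
    - [[0, -0.2, 0], [1.3, -0.4, -45], 0.4]
    - [[0, -0.2, 0], [1.3, -0.4, -45], 0.4]
    - [[0, -0.2, 0], [1.3, -0.4, -45], 0.4]

```text
clock: 35.85
position: [390.3, -232.6, 112.8]
ee_rot: [-0.275, 0.651, 0.272, 0.653]
contact_force: [-0.2, -1.1, 0.3]
gripper_width: 51.6
```

```bash
python3 st.py
python3 - <<'E'
from h import *
p,d=imaging.get_image("scene"); u,v=proj("scene",[388,-232,140]); x0,y0=int(u)-35,int(v)-35
cv2.imwrite("pics/g2.png",cv2.resize(p[y0:y0+70,x0:x0+70],None,fx=6,fy=6,interpolation=cv2.INTER_CUBIC))
E
```

```text
35.95 [ 390.5 -232.6  113. ] jaw -44.4 tilt [ 0.005 -0.002 -1.   ] F [ 0.6 -0.1  0.2] w 51.3 j [-0.18  0.19 -0.53  0.   -0.85 -0.6 ]
```

View pics/g2.png

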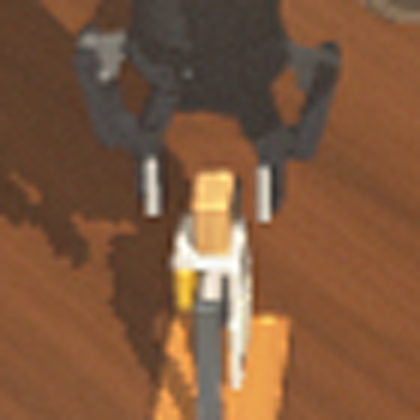

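>>> arm_command:
  increments:
    - [[0, 0, 0], [-1.5, 0.5, -6], 0.4]
    - [[0, 0, 0], [-1.5, 0.5, -6], 0.4]
    - [[0, 0, 0], [-1.5, 0.5, -6], 0.6]
    - [[0, 0, 0], [-1.5, 0.5, -6], 0.9]
    - [[0, 0, 0], [-1.5, 0.5, -6], 0.95]

```text
clock: 36.5
position: [389.3, -232.2, 107.2]
ee_rot: [-0.276, 0.65, 0.272, 0.654]
contact_force: [0.5, -0.3, 0.9]
gripper_width: 18.5
```

>>> arm_command:
  increments:
    - [[0, 0, 0], [0, 0, 0], 0.95]
    - [[0, 0, 0], [0, 0, 0], 0.95]
    - [[0, 0, 0], [0, 0, 0], 0.95]
    - [[0, 0, 0], [0, 0, 0], 0.95]
    - [[0, 0, 0], [0, 0, 0], 0.95]

```text
clock: 37.0
position: [389.3, -232.2, 107.2]
ee_rot: [-0.276, 0.65, 0.272, 0.653]
contact_force: [-0.1, -0.3, 0.2]
gripper_width: 18.5
```

>>> arm_command:
  increments:
    - [[0, 0, 0], [0, 0, 0], 0.95]
    - [[0, 0, 0], [0, 0, 5], 0.95]
    - [[0, 0, 0], [0, 0, 25], 0.95]
    - [[0, 0, 0], [0, 0, 60], 0.95]
    - [[0, 0, 0], [0, 0, 100], 0.95]

```text
clock: 37.5
position: [388.0, -231.8, 207.4]
ee_rot: [-0.275, 0.651, 0.273, 0.653]
contact_force: [1.3, 0.3, -0.3]
gripper_width: 18.8
```

>>> arm_command:
  increments:
    - [[0, 0, 0], [0, 0, 30], 0.95]
    - [[0, 0, 1.5], [15, -5, 50], 0.95]
    - [[0, 0, 3], [55, -20, 50], 0.95]
    - [[0, 0, 4.5], [100, -36, 50], 0.95]
    - [[0, 0, 4.5], [140, -51, 50], 0.95]

```text
clock: 38.0
position: [529.5, -283.2, 257.7]
ee_rot: [-0.3, 0.64, 0.298, 0.641]
contact_force: [-0.1, 0.6, -1.2]
gripper_width: 18.7
```

```bash
python3 st.py
cat >> h.py <<'E'
MID=np.array([509.7,-361.2]); YR=np.array([.641,.767]); XR=np.array([.767,-.641])
def rl(q): q=np.asarray(q)[:2]-MID; return (q@XR).round(1),(q@YR).round(1)
E
python3 -c "
from h import *
print(rl(readout.read_state()['position']))"
```

```text
38.1 [ 531.5 -283.7  254.2] jaw -40.0 tilt [-0.    -0.001 -1.   ] F [-0.9  0.9 -2.1] w 18.6 j [-0.22  0.32  0.04  0.   -1.29 -0.48]
(np.float64(-33.0), np.float64(73.4))
```

>>> arm_command:
  increments:
    - [[0, 0, 0], [16, -6, 0], 0.95]
    - [[0, 0, 0], [33, -12, 0], 0.95]
    - [[0, 0, 0], [33, -12, 0], 0.95]
    - [[0, 0, 0], [33, -12, 0], 0.95]
    - [[0, 0, 0], [33, -12, 0], 0.95]

```text
clock: 38.6
position: [563.6, -295.4, 254.5]
ee_rot: [-0.299, 0.641, 0.299, 0.64]
contact_force: [-0.0, 0.1, 0.1]
gripper_width: 18.9
```

```bash
python3 st.py
cat > al.py <<'E'
import sys
from h import *
s=readout.read_state(); P=s["position"]; print("tcp rail",rl(P)); A=[]
for n in("scene","top"):
    p,d=imaging.get_image(n); c=cloud(n,d); hz=P[2]+8.8; b=np.array([1.5,1.5]) if n=="scene" else np.array([-1.5,-1.5])
    near=np.hypot(c[...,0]-P[0],c[...,1]-P[1])<45
    for nm,lo,hi in(("plate/legs",-72,-8),("crown",-4,7),("block",8,30)):
        q=c[near&(d>0)&(c[...,2]>hz+lo)&(c[...,2]<hz+hi)&(c[...,2]>168)]
        if len(q)>5:
            r=np.array([rl(t[:2]-b) for t in q]); print(n,nm,len(q),"railx",np.percentile(r[:,0],[3,50,97]).round(1),"raily",np.percentile(r[:,1],[3,50,97]).round(1))
    u,v=proj(n,[P[0],P[1],hz]); x0,y0=int(u)-40,int(v)-40
    A.append(cv2.resize(p[y0:y0+80,x0:x0+80],None,fx=5,fy=5,interpolation=cv2.INTER_CUBIC))
cv2.imwrite("pics/"+sys.argv[1],np.hstack(A))
E
python3 al.py a1.png
```

```text
38.7 [ 563.8 -295.5  254.8] jaw -40.0 tilt [ 0.    -0.001 -1.   ] F [ 0.2 -0.4 -1.1] w 18.8 j [-0.23  0.38  0.13  0.   -1.32 -0.47]
tcp rail (np.float64(-0.7), np.float64(85.0))
scene plate/legs 119 railx [-17.4 -15.9  16.5] raily [ 55.1  99.5 112. ]
scene crown 71 railx [-16.6  -2.8  17.7] raily [ 69.1  95.  104.3]
scene block 58 railx [-17.7  -3.4  14.1] raily [87.5 96.  99.7]
top plate/legs 50 railx [-16.9 -15.3 -12.1] raily [55.  63.6 78.6]
top crown 19 railx [-15.1  12.9  18.4] raily [ 89.  100.8 104.2]
top block 10 railx [-15.6  -4.8   5.3] raily [95.6 98.8 99.3]
```

View pics/a1.png

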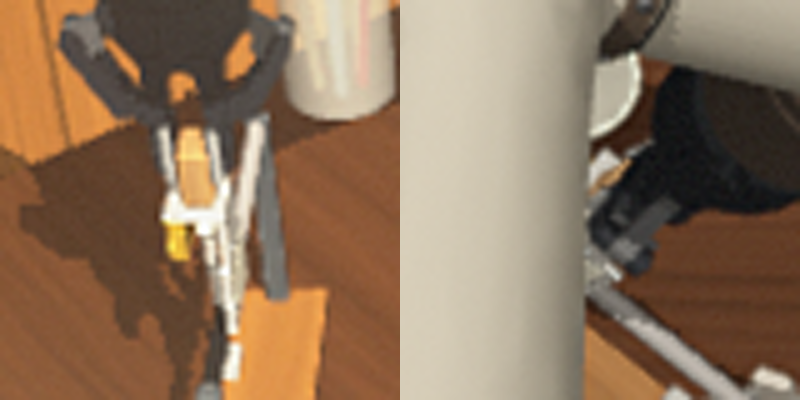

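>>> arm_command:
  increments:
    - [[0, 0, 0], [0.5, -0.5, -15], 0.95]
    - [[0, 0, 0], [0.5, -0.5, -35], 0.95]
    - [[0, 0, 0], [0.5, -0.5, -55], 0.95]
    - [[0, 0, 0], [0.5, -0.5, -65], 0.95]
    - [[0, 0, 0], [0.5, -0.5, -70], 0.95]

```text
clock: 39.3
position: [564.0, -296.0, 184.0]
ee_rot: [-0.299, 0.641, 0.299, 0.64]
contact_force: [-0.5, 0.7, -0.7]
gripper_width: 19.0
```

```bash
python3 st.py; python3 al.py a2.png
```

```text
39.4 [ 564.4 -296.1  184.7] jaw -40.0 tilt [-0.    -0.001 -1.   ] F [-0.7 -0.2 -0.8] w 18.8 j [-0.23  0.42  0.01  0.   -1.17 -0.47]
tcp rail (np.float64(0.2), np.float64(85.0))
scene plate/legs 41 railx [-16.  -10.   17.6] raily [ 66.3  98.8 104.5]
scene crown 68 railx [-15.5   0.   18.3] raily [ 72.3  96.6 104.2]
scene block 49 railx [-17.4  -2.   14.2] raily [ 90.9  95.3 100.3]
top plate/legs 6 railx [-14.5  -6.2   9.9] raily [43.7 66.4 99.4]
top crown 19 railx [-12.2   8.9  18.4] raily [ 92.4 101.  104.2]
top block 16 railx [-12.8  -1.6  12.4] raily [ 95.4  98.8 102.2]
```

>>> arm_command:
  increments:
    - [[0, 0, 0], [0, 0, -10], 0.95]
    - [[0, 0, 0], [0, 0, -18], 0.95]
    - [[0, 0, 0], [0, 0, -23], 0.95]
    - [[0, 0, 0], [0, 0, -25.5], 0.95]
    - [[0, 0, 0], [0, 0, -25.5], 0.95]

```text
clock: 40.0
position: [564.8, -296.3, 159.7]
ee_rot: [-0.3, 0.641, 0.299, 0.641]
contact_force: [0.4, 0.5, -1.2]
gripper_width: 18.9
```

```bash
python3 st.py; python3 al.py a3.png
```

```text
40.1 [ 565.2 -296.5  160.5] jaw -39.9 tilt [ 0.002 -0.002 -1.   ] F [ 1.2 -0.4 -0.9] w 18.7 j [-0.23  0.43 -0.02  0.   -1.11 -0.47]
tcp rail (np.float64(1.1), np.float64(85.3))
scene crown 56 railx [-15.1   1.1  18.5] raily [ 69.4  96.2 103.3]
scene block 48 railx [-14.6  -1.   15.5] raily [90.6 96.2 98.7]
top crown 24 railx [-11.7   6.4  19.8] raily [ 57.6  99.5 104.2]
top block 12 railx [-13.6  -4.4   4.6] raily [ 95.6  99.  100.6]
```

View pics/a3.png

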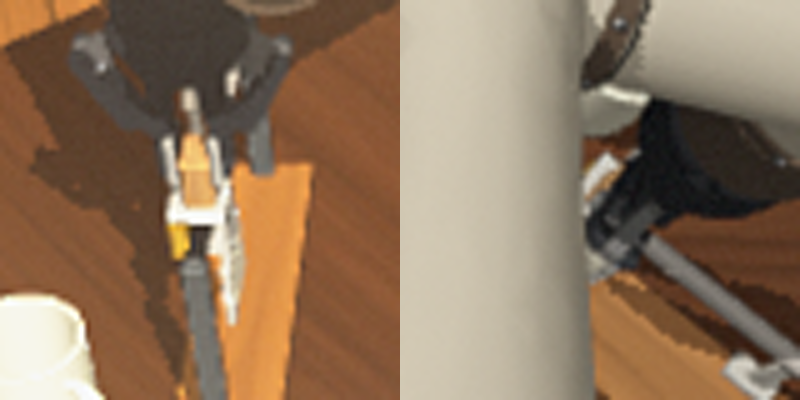

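>>> arm_command:
  increments:
    - [[0, 0, 0], [-0.7, 0.6, -2.5], 0.95]
    - [[0, 0, 0], [-0.7, 0.6, -3], 0.95]
    - [[0, 0, 0], [-12, -13, -3], 0.95]
    - [[0, 0, 0], [-27, -31, -3], 0.95]
    - [[0, 0, 0], [-43, -50, -3], 0.95]

```text
clock: 40.7
position: [521.5, -347.2, 157.7]
ee_rot: [-0.3, 0.64, 0.298, 0.641]
contact_force: [0.3, -0.0, -0.4]
gripper_width: 18.8
```

```bash
python3 st.py; python3 al.py a4.png
```

```text
40.8 [ 519.9 -348.7  157.9] jaw -40.1 tilt [ 0.002 -0.002 -1.   ] F [ 0.4  0.  -1.8] w 18.6 j [-0.33  0.42 -0.06  0.   -1.1  -0.37]
tcp rail (np.float64(-0.2), np.float64(16.2))
scene crown 41 railx [-15.4  -0.6  17.9] raily [ 0.7 25.6 34.7]
scene block 46 railx [-14.8  -1.6  12.4] raily [21.1 26.6 31.9]
```

>>> arm_command:
  increments:
    - [[0, 0, 0], [-10, -12, 0], 0.95]
    - [[0, 0, 0], [-20, -24, 0], 0.95]
    - [[0, 0, 0], [-30, -36, 0], 0.95]
    - [[0, 0, 0], [-40, -48, 0], 0.95]
    - [[0, 0, 0], [-46, -55, 0], 0.95]

```text
clock: 41.4
position: [474.4, -403.6, 157.9]
ee_rot: [-0.299, 0.641, 0.297, 0.642]
contact_force: [0.6, -1.2, -1.8]
gripper_width: 18.5
```

```bash
python3 st.py
cat > pt.py <<'E'
from h import *
s=readout.read_state(); P=s["position"]; print("tcp rail",rl(P))
for n in("scene","top"):
    p,d=imaging.get_image(n); c=cloud(n,d); b=np.array([1.5,1.5]) if n=="scene" else np.array([-1.5,-1.5]); r=c[...,:2]-b-MID; x=r@XR; y=r@YR; z=c[...,2]; ok=d>0
    w=ok&(p.min(-1)>130)&(x>22)&(x<40)&(z>95)&(z<146)&(y<-30)&(y>-95)
    if w.any(): print(n,"ptr",w.sum(),"y",np.percentile(y[w],[5,50,95]).round(1),"z",np.percentile(z[w],[5,95]).round(),"high-z y",y[w&(z>125)].mean().round(1))
    for nm,lo,hi,xa,xb in(("plate",95,160,-20,-7),("crown",163,176,-22,24),("blocktop",204,213,-13,13)):
        w=ok&(z>lo)&(z<hi)&(x>xa)&(x<xb)&(y<20)&(y>-135)&((p.min(-1)>110) if nm!="blocktop" else (p[...,2]>p[...,0]+30))
        if w.any(): print(n,nm,w.sum(),"y",np.percentile(y[w],[3,50,97]).round(1),"x",np.percentile(x[w],[3,97]).round(1))
    cv2.imwrite(f"pics/pt_{n}.png",p)
E
python3 pt.py
```

```text
41.5 [ 474.6 -403.4  157.9] jaw -40.2 tilt [ 0.003 -0.002 -1.   ] F [-0.   0.3 -0.8] w 18.9 j [-0.44  0.41 -0.06  0.   -1.09 -0.26]
tcp rail (np.float64(0.1), np.float64(-54.9))
scene ptr 19 y [-67.  -59.8 -57.5] z [100. 144.] high-z y -59.6
scene plate 67 y [-82.5 -41.2 -27.8] x [-16.8 -11.2]
scene crown 83 y [-69.5 -39.6  13.7] x [-15.8  17.6]
scene blocktop 33 y [-68.3 -51.  -41.1] x [-10.5   8.8]
top crown 27 y [-132.8 -116.9  -96.7] x [-1.8  4.4]
```

>>> arm_command:
  increments:
    - [[0, 0, 0], [-1.5, -1.5, 0], 0.95]
    - [[0, 0, 0], [-2.7, -3.1, -0.5], 0.95]
    - [[0, 0, 0], [-2.7, -3.1, -0.5], 0.95]
    - [[0, 0, 0], [-2.7, -3.1, -0.5], 0.7]
    - [[0, 0, 0], [-2.7, -3.1, -0.5], 0.5]

```text
clock: 42.1
position: [473.2, -405.6, 157.7]
ee_rot: [-0.3, 0.64, 0.297, 0.642]
contact_force: [0.3, -0.7, -0.2]
gripper_width: 38.9
```

>>> arm_command:
  increments:
    - [[0, 0, 0], [0, 0, 0], 0.4]
    - [[0, 0, 0], [0, 0, 0], 0.4]
    - [[0, 0, 0], [0, 0, 0], 0.4]
    - [[0, 0, 0], [0, 0, 30], 0.4]
    - [[0, 0, 0], [0, 0, 70], 0.4]

```text
clock: 42.6
position: [471.9, -404.8, 226.0]
ee_rot: [-0.298, 0.641, 0.299, 0.641]
contact_force: [1.2, -0.1, -0.4]
gripper_width: 51.1
```

>>> arm_command:
  increments:
    - [[0, 0, 0], [-30, 30, 10], 0.4]
    - [[0, 0, 0], [-60, 60, 10], 0.6]
    - [[0, 0, 0], [-80, 95, 10], 0.8]
    - [[0, 0, 0], [-90, 140, 10], 1]
    - [[0, 0, 0], [-90, 180, 10], 1]

```text
clock: 43.1
position: [380.1, -223.5, 236.4]
ee_rot: [-0.298, 0.641, 0.298, 0.641]
contact_force: [1.4, -0.3, -0.8]
gripper_width: -0.2
```

```bash
python3 st.py; python3 pt.py
python3 - <<'E'
from h import *
p,d=imaging.get_image("top"); c=cloud("top",d)
w=(p.max(-1)<75)&(c[...,2]>80)&(c[...,2]<145)&(c[...,0]>420)&(c[...,0]<530)&(c[...,1]>-40)&(c[...,1]<70)
p2,d2=imaging.get_image("scene"); c2=cloud("scene",d2)
w2=(p2.max(-1)<75)&(c2[...,2]>95)&(c2[...,2]<145)&(c2[...,0]>420)&(c2[...,0]<530)&(c2[...,1]>-40)&(c2[...,1]<70)
for q in(c[w],c2[w2]):
  if len(q): print("ball",len(q),q.mean(0).round(1),np.percentile(q,[3,97],axis=0).round(1).tolist())
a=cv2.resize(p[185:285,380:510],None,fx=3,fy=4); b=cv2.resize(p2[60:210,185:315],None,fx=3,fy=2.667)
cv2.imwrite("pics/f1.png",np.hstack([a,b]))
E
```

```text
43.2 [ 381.2 -221.8  236.9] jaw -39.8 tilt [ 0.     0.001 -1.   ] F [ 1.  -0.4 -0.8] w 0.4 j [-0.16  0.04 -0.35 -0.   -1.18 -0.54]
tcp rail (np.float64(-187.9), np.float64(24.6))
scene ptr 18 y [-66.5 -60.1 -54.4] z [102. 144.] high-z y -57.5
scene plate 59 y [-82.9 -42.2 -29. ] x [-14.9  -8.5]
scene crown 94 y [-80.5 -44.   12.3] x [-15.7  17.6]
scene blocktop 27 y [-67.9 -56.1 -42.8] x [-11.    4.9]
top ptr 3 y [-59.3 -58.3 -54.8] z [140. 143.] high-z y -57.4
top plate 18 y [-40.2 -32.4 -28.5] x [-13.8  -7.8]
top crown 114 y [-47.6 -30.4  16.8] x [-12.7  17.6]
top blocktop 37 y [-58.7 -49.5 -43.2] x [-11.5   5.8]
ball 71 [476.8  13.4 129.9] [[465.2, 2.2, 121.4], [490.0, 24.0, 137.2]]
ball 25 [483.1  16.8 129. ] [[474.4, 8.0, 121.1], [490.7, 27.1, 134.6]]
```

View pics/f1.png

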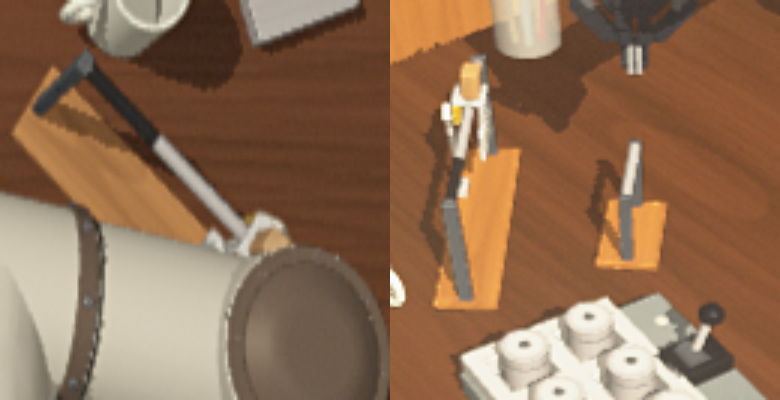

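>>> arm_command:
  increments:
    - [[0, 0, -8], [11, 46, 0], 1]
    - [[0, 0, -16], [22, 93, 0], 1]
    - [[0, 0, -24], [33, 140, 0], 1]
    - [[0, 0, -32], [44, 187, 0], 1]
    - [[0, 0, -40], [55, 232, 0], 1]

```text
clock: 43.9
position: [431.0, -24.4, 236.0]
ee_rot: [-0.087, 0.702, 0.088, 0.701]
contact_force: [0.9, -0.8, 0.7]
gripper_width: -0.0
```

>>> arm_command:
  increments:
    - [[0, 0, -8], [0, 0, 0], 1]
    - [[0, 0, -15.5], [0, 0, 0], 1]
    - [[0, 0, -15.5], [0, 0, -10], 1]
    - [[0, 0, -15.5], [0, 0, -45], 1]
    - [[0, 0, -15.5], [0, 0, -80], 1]

```text
clock: 44.4
position: [431.5, -25.2, 154.8]
ee_rot: [0.008, 0.707, -0.007, 0.707]
contact_force: [0.5, -0.2, -0.7]
gripper_width: -0.1
```

```bash
python3 st.py; python3 pt.py
```

```text
44.5 [427.1 -26.1 151.3] jaw -91.3 tilt [-0.012 -0.001 -1.   ] F [-0.7  0.   0.2] w 0.1 j [ 0.32  0.1  -0.51 -0.   -0.97 -1.91]
tcp rail (np.float64(-278.1), np.float64(204.1))
scene ptr 19 y [-67.7 -59.2 -55.8] z [106. 144.] high-z y -58.6
scene plate 57 y [-82.5 -41.2 -26.6] x [-15.3  -7.4]
scene crown 86 y [-76.3 -43.   14.9] x [-15.8  17. ]
scene blocktop 32 y [-70.  -57.4 -45.3] x [-11.6   5.1]
top ptr 4 y [-62.2 -59.9 -55.2] z [138. 146.] high-z y -59.2
top plate 124 y [-83.9 -54.8 -28.8] x [-14.2  -8.9]
top crown 226 y [-129.6  -44.3   14.6] x [-14.9  16. ]
top blocktop 83 y [-71.2 -57.2 -44.2] x [-11.6   5.1]
```

>>> arm_command:
  increments:
    - [[0, -0.6, -3], [2, 25, 0], 1]
    - [[0, -0.6, -4], [5, 46, 0], 1]
    - [[0, -0.6, -4], [5, 46, -10], 1]
    - [[0, -0.6, -4], [5, 46, -40], 1]
    - [[0, -0.6, -4], [5, 46, -65], 1]

```text
clock: 45.1
position: [437.4, 20.8, 91.4]
ee_rot: [0.033, 0.702, -0.031, 0.711]
contact_force: [-0.0, -0.1, 0.2]
gripper_width: 0.0
```

```bash
python3 st.py
python3 - <<'E'
from h import *
A=[]
for n,g in(("scene",4),("top",4)):
    p,d=imaging.get_image(n); u,v=proj(n,[460,17,110]); x0,y0=int(u)-48,int(v)-48
    A.append(cv2.resize(p[y0:y0+96,x0:x0+96],None,fx=4.1,fy=4.1,interpolation=cv2.INTER_CUBIC))
cv2.imwrite("pics/s1.png",np.hstack(A))
E
```

```text
45.2 [434.5  19.5  89.1] jaw -95.3 tilt [ 0.003 -0.002 -1.   ] F [-0.4  0.1  0.2] w 0.2 j [ 0.42  0.19 -0.6   0.   -0.78 -2.09]
```

View pics/s1.png

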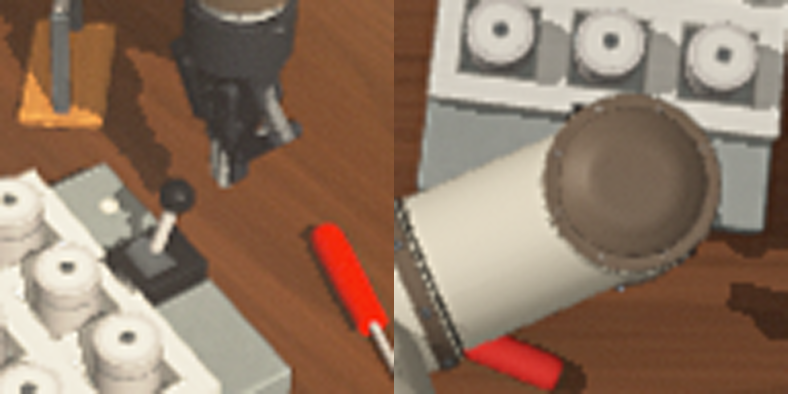

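>>> arm_command:
  increments:
    - [[0, 0, 0], [5, -0.5, -5], 1]
    - [[0, 0, 0], [14, -1.5, -5], 1]
    - [[0, 0, 0], [24, -2.5, -5], 1]
    - [[0, 0, 0], [34, -3.5, -5], 1]
    - [[0, 0, 0], [44, -4.5, -5], 1]

```text
clock: 45.8
position: [482.3, 15.8, 87.1]
ee_rot: [0.032, 0.703, -0.032, 0.71]
contact_force: [-0.7, 0.5, 0.9]
gripper_width: 0.1
```

```bash
python3 st.py
cat > ball.py <<'E'
from h import *
p2,d2=imaging.get_image("scene"); c2=cloud("scene",d2)
S=(c2[...,:2]-[609.2+1.5,1.95+1.5]); x=S@[.9945,-.1045]; y=S@[.1045,.9945]
w2=(p2.max(-1)<75)&(c2[...,2]>88)&(c2[...,2]<145)&(x>-150)&(x<-55)&(abs(y)<18)
q=np.stack([x[w2],y[w2],c2[w2][:,2]],-1); print("dark shaker-frame",len(q),q.mean(0).round(1),np.percentile(q,[3,97],axis=0).round(1).tolist())
u,v=proj("scene",[500,13,105]); x0,y0=int(u)-48,int(v)-48
cv2.imwrite("pics/s2.png",cv2.resize(p2[y0:y0+96,x0:x0+96],None,fx=4.5,fy=4.5,interpolation=cv2.INTER_CUBIC))
E
python3 ball.py
```

```text
45.9 [483.3  16.   86.9] jaw -95.2 tilt [ 0.011 -0.    -1.   ] F [-0.4  0.6 -0.1] w -0.3 j [ 0.37  0.26 -0.5   0.01 -0.79 -2.04]
dark shaker-frame 46 [-101.5    2.9  133.6] [[-120.8, -6.1, 126.4], [-91.1, 10.9, 141.3]]
```

>>> arm_command:
  increments:
    - [[0, 0.6, 0], [7, -0.7, 0], 1]
    - [[0, 0.6, 0], [14, -1.4, 0], 1]
    - [[0, 0.6, 0], [20, -2, 0], 1]
    - [[0, 0.6, 0], [25, -2.6, 0], 1]
    - [[0, 0.6, 0], [27, -2.8, 0], 1]

```text
clock: 46.45
position: [504.8, 12.6, 85.7]
ee_rot: [0.032, 0.71, -0.034, 0.702]
contact_force: [-13.0, 4.7, 7.7]
gripper_width: 0.0
```

```bash
python3 st.py; python3 ball.py
```

```text
46.55 [504.7  12.7  85.8] jaw -95.3 tilt [-0.011 -0.001 -1.   ] F [-11.6   3.    6.2] w 0.2 j [ 0.35  0.31 -0.43 -0.   -0.84 -2.01]
dark shaker-frame 47 [-82.5   3.5 127.8] [[-101.0, -6.7, 117.9], [-70.0, 12.3, 142.6]]
```

View pics/s2.png

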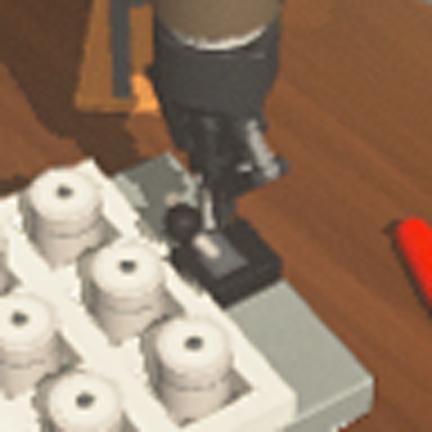

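The ball is now over to the back at px (180,217), and the 13 N reaction shows it is against its stop. I'll back off and run the final checks.

>>> arm_command:
  increments:
    - [[0, 0, 0], [-15, 1.5, 0], 1]
    - [[0, 0, 0], [-35, 3.5, 0], 1]
    - [[0, 0, 0], [-55, 5.5, 10], 1]
    - [[0, 0, 0], [-60, 6, 55], 1]
    - [[0, 0, 0], [-60, 20, 100], 1]

```text
clock: 47.1
position: [443.6, 31.9, 186.7]
ee_rot: [0.032, 0.71, -0.034, 0.702]
contact_force: [1.4, 0.4, 1.3]
gripper_width: 0.1
```

>>> arm_command:
  increments:
    - [[0, 0, 0], [-10, 45, 0], 1]
    - [[0, 0, 0], [-30, 90, 0], 1]
    - [[0, 0, 0], [-50, 135, 0], 1]
    - [[0, 0, 0], [-70, 180, 0], 1]
    - [[0, 0, 0], [-80, 220, 0], 1]

```text
clock: 47.6
position: [362.8, 254.3, 187.6]
ee_rot: [0.032, 0.71, -0.033, 0.703]
contact_force: [1.4, 0.2, 0.0]
gripper_width: 0.0
```

```bash
python3 st.py; python3 look2.py; python3 pt.py; python3 ball.py; python3 -c "
import cv2,numpy as np
a=cv2.imread('pics/last_scene.png')[60:360,60:460];b=cv2.imread('pics/last_top.png')[120:320,60:520]
cv2.imwrite('pics/fin.png',np.vstack([cv2.resize(a,(440,330)),cv2.resize(b,(440,191))]))"
```

```text
47.7 [363.7 256.6 187.5] jaw -95.0 tilt [-0.009  0.    -1.   ] F [ 0.1 -0.2 -0. ] w -0.0 j [ 0.98  0.09 -0.42 -0.01 -1.06 -2.63]
47.7 [363.7 256.6 187.5] tilt [-0.009  0.    -1.   ] F [ 0.1 -0.2 -0. ] w -0.0
scene 253 box 663.4 472.3 size 78 170 circ 690.6 497.7 84.8 z 61.9
top 119 box 665.1 452.8 size 76 153 circ 689.8 481.8 76.5 z 62.9
scene P6 236 dc [1.6 2. ] r 24.2 ztop 106.4
scene P5 222 dc [2.6 1.3] r 24.4 ztop 106.0
scene P4 200 dc [-2.2  3. ] r 23.9 ztop 106.3
scene P1 197 dc [-0.8  0.5] r 24.2 ztop 106.1
scene P2 210 dc [0.5 1.7] r 25.0 ztop 106.1
scene P3 225 dc [ 0.3 -0.6] r 24.0 ztop 105.9
top P6 224 dc [1.9 2.7] r 23.6 ztop 107.1
top P5 230 dc [2.9 1.7] r 23.4 ztop 106.6
top P4 229 dc [-2.7  3.5] r 24.2 ztop 107.1
top P1 231 dc [1.5 0.6] r 23.7 ztop 107.3
top P2 230 dc [0.9 1. ] r 23.9 ztop 107.0
top P3 229 dc [-0.2  0.5] r 23.5 ztop 106.9
tcp rail (np.float64(-505.7), np.float64(377.5))
scene ptr 18 y [-67.5 -60.7 -55.2] z [102. 145.] high-z y -58.0
scene plate 59 y [-82.7 -43.2 -27.6] x [-15.5  -7.8]
scene crown 92 y [-79.  -43.   13.2] x [-15.6  16.9]
scene blocktop 30 y [-72.5 -57.3 -44.5] x [-11.2   5.7]
top ptr 4 y [-61.3 -59.1 -55.1] z [140. 143.] high-z y -58.6
top plate 138 y [-85.6 -55.4 -28.9] x [-14.6  -9.3]
top crown 221 y [-128.6  -44.4   14.7] x [-15.5  16.4]
top blocktop 83 y [-71.7 -58.  -44.5] x [-12.1   5.7]
dark shaker-frame 20 [-77.3   1.2 125.9] [[-86.3, -8.1, 114.9], [-68.9, 10.9, 132.5]]
```

View pics/fin.png

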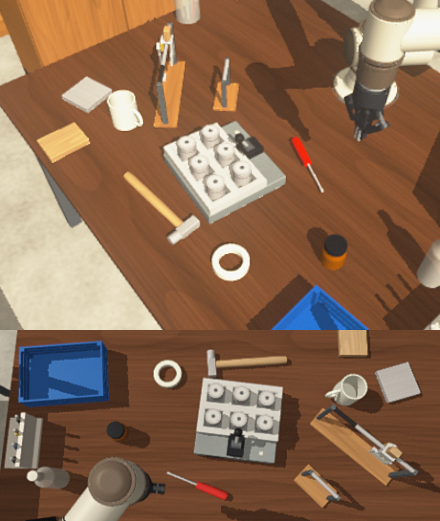

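```bash
python3 -c "
from bench import arm
print(arm.job_done())"
```

```text
the job is handed in; nothing more can be done
None
```

The job is handed in at about 48 s of the 192 s allowed. All five loose canisters went into free pockets, the hanger was moved to the pointer on the rail, and the switch was thrown last.

Final checks, from both cameras:
- **Canisters:** all six, including the one already in the shaker, have their tops at about 106–107 mm, the same as that one. They sit 0.3 to 4.5 mm from the measured pocket centres; the back-right one is farthest off, against the 7 mm limit.
- **Hanger:** it hangs about 1 mm from the pointer along the rail and was let go. It was hooked on at the black sleeve and slid along.
- **Switch:** the ball is over to the back. The push ended against the stop at about 13 N, and I put the angle at 0.9–1.0 rad from the pictures.
- **Robot and bench:** the arm is clear with near-zero contact force, and the other items look unmoved.

What failed or disagreed:
- **First grasp:** the first try at a canister closed too high and slipped off without moving it. The real fingertips sit about 20 mm behind the reported tool point, and I allowed for that afterwards.
- **Cameras:** the two cameras differed by about 3 mm, so I averaged them.
- **Gripper width:** it reads about 2 mm small on the canisters. On one move after releasing the hanger I closed the fingers instead of opening them, in free space, with no effect.

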